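# Make up two cooking-group kits in divided drawer trays

## Robot

A 6-joint arm with a two-finger parallel gripper is mounted at the origin on the work surface. World frame = base frame: x ahead of the robot, y to its left, z up, the work surface at z = 0. Lengths are in m, angles in rad, forces in N, time in s.
With the tool pointing down it reaches from about 0.35 to 0.725 m from the base axis. Payload 4.3 kg.
Tool frame: the origin (TCP) lies at the very end of the fingers, on their centre line; the grasp point (between the pads) lies 19 mm behind it; y points along the fingers, z is the direction in which the jaws open and shut, and the axes are right-handed (so a half turn about y gives the same grasp; the last joint's range is limited). The gripper opens to 85 mm and grips with 20 to 120 N. Pads are 22 mm wide; open, the fingers measure 114 mm over their backs; the gripper's body (76 mm by 85 mm) begins 54 mm behind the grasp point. The pads swing forward as they close: fully open they stand 13 mm farther back than shut.
Start: joints at [1.146, 0.377, 0.081, 1.274, 0, 1.46], TCP at [0.178, 0.547, 0.193] pointing down, gripper open.
Joint ranges: [-2.72, 2.72], [-0.84, 1.66], [-1.02, 1.22], [-1.77, 2.12], [-1.37, 1.28], [-3.14, 3.14]. Speed limits (rad/s): [2.57, 2.57, 3.14, 3.14, 3.14, 3.14].

## Interface

Orientations are given as a unit quaternion [w, x, y, z].
In Python, from station import * gives the robot as it stands.
- The arm moves only by the tool drive_tool, never from a script. Its argument "increments" is a list that holds one entry, the list of rows, each a list of 7 numbers: the turn, a rotation vector about the tool's x, y, z in rad, then the shift along the tool's x, y, z in m, then the finger opening in m, from 0 to 0.0854. A call has 1 to 8 rows; each row shifts and turns the commanded pose from where the row before left it, along the tool's axes as they then stand; what a row does not reach is not made up. A row lasts 1/10 s, in which the tool goes at most 50 mm and 8.59 degrees, less where a joint would pass 70% of its speed; a pose out of reach is approached as far as the arm can. A call is refused whole if a number of a shift passes 0.05 or a number of a turn 0.15, either way. A call with a gripper value outside its range is refused whole. The fingers move at their own pace and stop on an object; the grip force is fixed at half the most. Time passes only in rows, so rows that do not move let the fingers close. It gives the time, the measured TCP pose, the force and the opening at its end, in the units of the state.
- sense(): the state, without advancing time (a new reading comes with each control period).
- grab_frame(name): name is "scene" or "top" or "wrist"; returns a dict with "frame" (420x560x3 uint8, blue, green, red), "mtx" (3x3 intrinsics, pixels), "rvec" (rotation vector, rad) and "tvec" (3), from world to camera coordinates, as OpenCV has them. Camera axes: x right, y down, z forward; pixel columns grow to the right and rows downward; lengths in m; the calibration is good to about 2 mm. A picture is of the moment at which its call begins. There is no depth.
- hand_in(): hands the job in, once; it reports no verdict.
The state is a dict: "t": time; "q": joint angles; "joint_velocities": joint speeds; "joint_torque": joint torques, N m; "tool_pos": TCP position; "eef_rot": TCP orientation; "ft_force": force on the tool from outside, world axes, zero at the start; "wrist_torque": the same for the moment, N m; "gripper_width": finger opening in m.
Only numpy, scipy, OpenCV 4.12 (cv2) and the standard library are available. Lean on these libraries where they do the work, as an engineer would, in place of code of your own. Each camera call takes 0.05 s, during which the arm holds its last target.

## Task

Make up the kits for two cooking groups. The egg group's turquoise tray gets the whisk, the red cup and the kitchen timer; the rice-ball group's yellow tray gets the white rice paddle and the salt shaker. In each tray lay the long utensil flat in the long compartment and stand the small things upright in the square ones, one thing to a compartment; leave the blue cup and the wooden spoon where they are.

Things in the scene. Friction and masses are not known exactly. Their poses are not given: they have to be found in the camera images.
- turquoise_tray: Turquoise plastic drawer tray, fixed, open, 240 (own x) x 205 (own y) x 30 mm high, 4 mm walls, 3 mm floor. Long compartment on its -y side: 232 x 90 mm inside, centre at own (0, -53.5) mm. Two square ones on its +y side: each 114 (x) x 103 mm inside, centres at own (+59, +47) and (-59, +47) mm; dividers 28 mm high. Origin: centre of the underside, z up. It stands left or right of the stock
- yellow_tray: Yellow plastic drawer tray, fixed, open, 240 (own x) x 205 (own y) x 30 mm high, 4 mm walls, 3 mm floor. Long compartment on its -y side: 232 x 90 mm inside, centre at own (0, -53.5) mm. Two square ones on its +y side: each 114 (x) x 103 mm inside, centres at own (+59, +47) and (-59, +47) mm; dividers 28 mm high. Origin: centre of the underside, z up. It stands left or right of the stock
- whisk_grip (a point): whisk lying down, 190 mm long, 80 g: black handle 95 mm long, 20 mm wide, 18 mm thick, and steel wire head 95 mm long, 50 mm across. The point is on the handle's centre line, 30 mm from the middle of the whole length towards the handle end, about 16 mm above the table; own x towards the head, z up. The handle slopes 6 degrees down to its free end
- paddle_grip (a point): white plastic rice paddle lying flat, 190 mm long, 70 g: handle 22 mm wide and 13 mm thick, blade 70 mm long, 60 mm wide and 9 mm thick with small pimples. The point is in the handle, half-way up (6.5 mm above the table), 5 mm towards the handle end from the middle of the whole length; own x runs towards the blade, own z up
- red_cup_center (a point): dark red lacquer cup, open upwards, 60 mm across at the rim, 52 mm at the foot, 60 mm high, 100 g, standing; the point is on its axis half-way up (30 mm), z up
- timer_center (a point): round kitchen timer: white drum 56 mm across and 30 mm high with a black dial and a black bar grip on top (46 mm high in all), 100 g, standing; the point is on its axis half-way up (23 mm), z up
- shaker_center (a point): steel salt shaker with a domed, pierced lid, 48 mm across, 66 mm high, 110 g, standing; the point is on its axis half-way up (33 mm), z up
- blue_cup_center (a point): blue cup of the same shape as the red one: not wanted, leave it standing where it is; the point is on its axis half-way up (30 mm)
- spoon_center (a point): dark brown wooden spoon lying flat, 187 mm long, its bowl 40 mm wide, 12 mm thick: not wanted, leave it where it lies; the point is in the middle of its length half-way up (5.5 mm), own x towards its bowl
Not all that is in view belongs to the job. There is more than one size of the part that bears paddle_grip; the job needs the middle-sized.

How it is judged:
By the outcome, as a careful person would: the job done as asked, in the order asked, and still so for the second after the job is handed in, with the robot touching nothing.
It also fails if it takes over 122 s, if anything falls off the work surface, if the arm or the gripper's body presses on something with over 40 N, if the wrist force passes 120 N, or if a joint passes its speed limit or range.

## Working session

There is one attempt and no reset: what is moved stays moved. The work goes in short steps, Python scripts to look and compute and a tool call to move; the robot and the scene stay as the last step left them, time stands still between calls to the robot, and variables do not carry over. Pictures are saved under pics/ and viewed, and the job is handed in when it is done.

Besides the shell and the picture viewer there is one more tool, called after "Call:" in YAML: its name, and indented under it one key for each argument. drive_tool: Moves the arm, as the interface text tells. Its arguments: {"type":"object","properties":{"increments":{"type":"array","items":{"type":"array","items":{"type":"array","items":{"type":"number"}}}}},"required":["increments"]}

```bash
ls; mkdir -p pics; python3 - <<'E'
from station import *
import cv2,numpy as np
s=sense();print({k:np.round(v,4) for k,v in s.items()})
for n in ("scene","top","wrist"):
    f=grab_frame(n);cv2.imwrite(f"pics/{n}0.png",f["frame"]);print(n,f["mtx"],f["rvec"],f["tvec"])
    import pickle;pickle.dump(f,open(f"{n}0.pkl","wb"))
E
```

```text
pics
{'t': np.float64(0.0), 'q': array([ 1.1457,  0.3781,  0.0796,  1.2744, -0.    ,  1.4605]), 'joint_velocities': array([-0.0014, -0.0028, -0.0016, -0.001 ,  0.0002, -0.0001]), 'joint_torque': array([ 8.00000e-04, -4.63598e+01,  2.69877e+01,  2.07000e-02,
        0.00000e+00,  0.00000e+00]), 'tool_pos': array([0.1777, 0.5461, 0.1924]), 'eef_rot': array([-0.6977,  0.699 , -0.111 ,  0.1107]), 'ft_force': array([ 0.3242,  0.4119, -0.3088]), 'wrist_torque': array([-0.0532, -0.0295,  0.0063]), 'gripper_width': np.float64(0.0852)}
scene [[437.79603362   0.         280.39526085]
 [  0.         437.79603362 202.5935035 ]
 [  0.           0.           1.        ]] [ 2.35427438  0.73593292 -0.26717892] [-0.33423499 -0.17002957  1.30232059]
top [[420.16074703   0.         279.15702116]
 [  0.         420.16074703 208.89550011]
 [  0.           0.           1.        ]] [ 2.20515259 -2.16935466  0.13026015] [-0.02827836  0.41857647  0.95304173]
wrist [[338.93563207   0.         281.24747689]
 [  0.         338.93563207 207.42756038]
 [  0.           0.           1.        ]] [-2.32601977 -1.68967305 -0.26339826] [-0.57312431 -0.03922324  0.37953123]
```

View pics/top0.png

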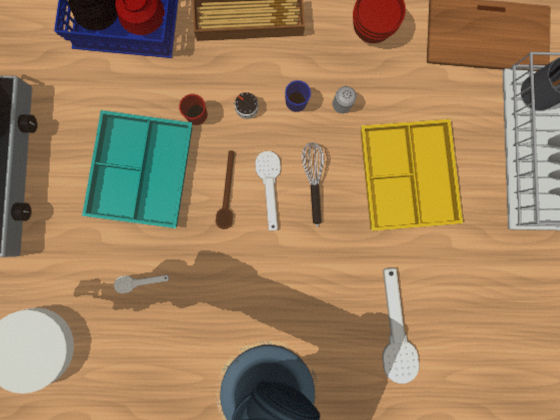

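View pics/scene0.png

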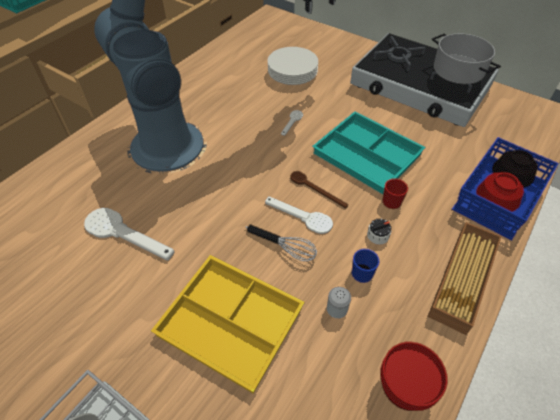

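View pics/wrist0.png

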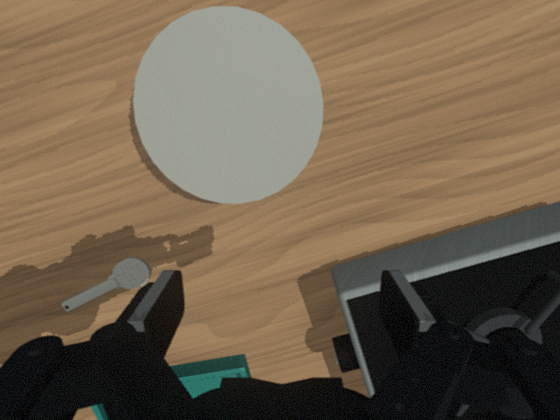

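The top view shows the turquoise tray at about (138,170) and the yellow tray at (411,174). The stock lies between them: red cup (194,108), timer (246,104), blue cup (297,95), shaker (344,98), spoon (228,190), mid-sized paddle (270,190) and whisk (315,183). The small paddle at (140,284) and the large one at (398,325) are distractors. Next I'll measure positions.

```bash
cat > h.py <<'E'
import numpy as np,cv2,pickle
from scipy.spatial.transform import Rotation as R
def proj(f,P):
    return cv2.projectPoints(np.array(P,float).reshape(-1,3),f["rvec"],f["tvec"],f["mtx"],None)[0].reshape(-1,2)
def unproj(f,uv,z):
    uv=np.array(uv,float).reshape(-1,2);M=cv2.Rodrigues(np.array(f["rvec"],float))[0]
    d=(np.linalg.inv(f["mtx"])@np.c_[uv,np.ones(len(uv))].T).T@M
    c=-M.T@np.array(f["tvec"]).ravel()
    return c+d*((z-c[2])/d[:,2])[:,None]
def save(name,f,box=None,k=1):
    im=f["frame"]
    if box: x0,y0,x1,y1=box; im=im[y0:y1,x0:x1]
    cv2.imwrite(f"pics/{name}.png",cv2.resize(im,None,fx=k,fy=k,interpolation=cv2.INTER_CUBIC))
E
python3 - <<'E'
from h import *
F={n:pickle.load(open(n+"0.pkl","rb")) for n in("scene","top","wrist")}
f=F["top"]
for n in F: print(n,"cam",unproj(F[n],[[280,210]],0), -cv2.Rodrigues(F[n]["rvec"])[0].T@F[n]["tvec"], "tcp px",proj(F[n],[[.178,.546,.192],[0,0,0]]))
save("topcrop",f,(170,75,370,235),4)
hsv=cv2.cvtColor(f["frame"],cv2.COLOR_BGR2HSV)
for n,lo,hi in(("turq",(80,120,60),(95,255,255)),("yel",(22,180,80),(32,255,255))):
    m=cv2.inRange(hsv,lo,hi);m=cv2.morphologyEx(m,cv2.MORPH_CLOSE,np.ones((9,9)))
    c=max(cv2.findContours(m,0,1)[0],key=cv2.contourArea)
    P=unproj(f,c.reshape(-1,2),0.03)[:,:2].astype(np.float32)
    (cx,cy),(w,h),a=cv2.minAreaRect(P);print(n,cx,cy,w,h,a, cv2.boxPoints(((cx,cy),(w,h),a)).round(3).tolist())
E
```

```text
scene cam [[ 4.14308792e-01 -1.27596338e-02 -1.11022302e-16]] [ 0.82425978 -0.60080533  0.89235126] tcp px [[319.51246726  24.45391978]
 [168.03678752 145.43532617]]
top cam [[ 0.41820264 -0.02397587  0.        ]] [0.32972536 0.00437802 0.98770263] tcp px [[-32.17274822 326.7380445 ]
 [266.69014243 393.43033833]]
wrist cam [[0.21866933 0.53002823 0.        ]] [0.10207883 0.57058024 0.3715804 ] tcp px [[ 282.33349719  243.17647366]
 [-230.574041    172.39973672]]
turq 0.50633704662323 0.30403339862823486 0.21221506595611572 0.24614867568016052 83.33789825439453 [[0.3720000088214874, 0.21299999952316284], [0.6159999966621399, 0.18400000035762787], [0.640999972820282, 0.39500001072883606], [0.3959999978542328, 0.42399999499320984]]
yel 0.5057500004768372 -0.32699161767959595 0.24676084518432617 0.21445895731449127 5.591136455535889 [[0.37299999594688416, -0.23199999332427979], [0.3930000066757202, -0.44600000977516174], [0.6389999985694885, -0.421999990940094], [0.6179999709129333, -0.20800000429153442]]
```

View pics/topcrop.png

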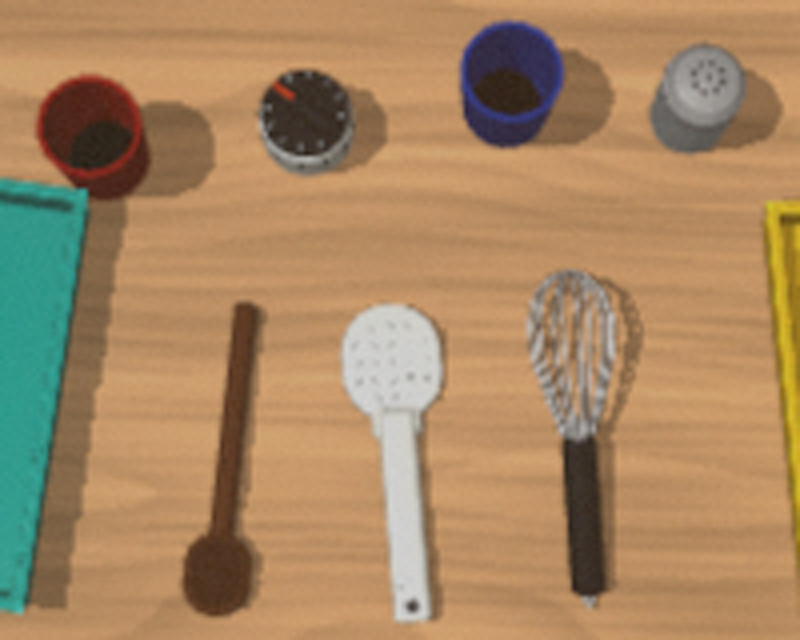

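```bash
python3 - <<'E'
from h import *
F={n:pickle.load(open(n+"0.pkl","rb")) for n in("scene","top","wrist")}
save("scenecrop",F["scene"],(230,150,430,330),4)
f=F["top"]
def c2p(x,y): return [x/4-.375+170,y/4-.375+75]
for n,p,z in [("red rim",(91,127),.06),("red foot",(112,165),.0),("timer drum top",(306,117),.035),("blue rim",(511,74),.06),("shaker top",(708,78),.062),("shaker foot",(686,126),.0),
 ("pad tip",(392,304),.009),("pad end",(412,620),.010),("pad neck",(402,412),.013),("wh end",(587,596),.016),("wh neck",(579,440),.026),("wh tip",(570,270),.028)]:
    print(n,unproj(f,[c2p(*p)],z).round(4)[0])
hsv=cv2.cvtColor(f["frame"],cv2.COLOR_BGR2HSV)
m=((hsv[...,1]<60)&(hsv[...,2]>120)).astype(np.uint8); m[:145]=0;m[235:]=0;m[:,:250]=0;m[:,285:]=0
ys,xs=np.nonzero(m);P=unproj(f,np.c_[xs,ys],.011)[:,:2];c,(w,h),a=cv2.minAreaRect(P.astype(np.float32));print("pad",len(P),c,w,h,a)
k=cv2.fitLine(P[P[:,0]<.48].astype(np.float32),2,0,.01,.01).ravel();print(k)
m=(f["frame"].max(2)<75).astype(np.uint8); m[:182]=0;m[226:]=0;m[:,:305]=0;m[:,325:]=0
ys,xs=np.nonzero(m);P=unproj(f,np.c_[xs,ys],.022)[:,:2];c,(w,h),a=cv2.minAreaRect(P.astype(np.float32));print("whisk handle",len(P),c,w,h,a);print(cv2.fitLine(P.astype(np.float32),2,0,.01,.01).ravel())
E
```

```text
red rim [0.644  0.1789 0.06  ]
red foot [0.6412 0.1769 0.    ]
timer drum top [0.6615 0.0595 0.035 ]
blue rim [ 0.6808 -0.0579  0.06  ]
shaker top [ 0.6806 -0.1702  0.062 ]
shaker foot [ 0.6738 -0.1685  0.    ]
pad tip [0.558  0.0077 0.009 ]
pad end [ 0.3712 -0.0072  0.01  ]
pad neck [0.4928 0.0007 0.013 ]
wh end [ 0.3865 -0.1085  0.016 ]
wh neck [ 0.4763 -0.102   0.026 ]
wh tip [ 0.576  -0.0958  0.028 ]
pad 1094 (0.46335703134536743, 0.006151061505079269) 0.18667469918727875 0.058865055441856384 1.1647934913635254
[ 0.9950201   0.09967471  0.42499298 -0.00226704]
whisk handle 303 (0.4327370524406433, -0.10550888627767563) 0.09080519527196884 0.01843697763979435 4.264991283416748
[ 0.9970891   0.07624541  0.4320505  -0.105515  ]
```

View pics/scenecrop.png

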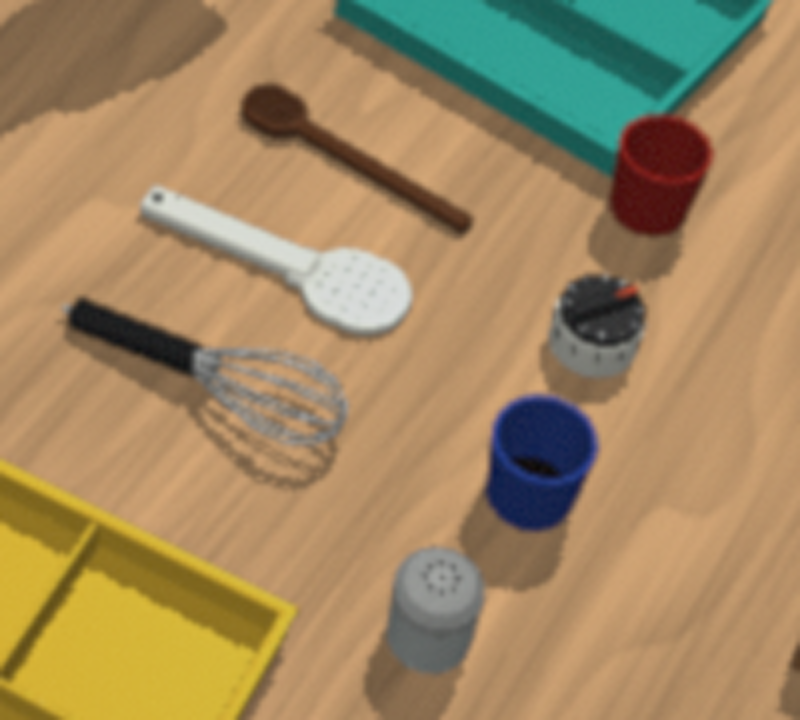

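```bash
python3 - <<'E'
from h import *
F={n:pickle.load(open(n+"0.pkl","rb")) for n in("scene","top","wrist")}
f=F["scene"]
def c2p(x,y): return [x/4-.375+230,y/4-.375+150]
for n,p,z in [("red rim",(665,149),.06),("timer face",(602,311),.034),("blue rim",(544,445),.06),("shaker holes",(440,578),.066),
 ("pad tip",(405,312),.009),("pad end",(150,200),.010),("pad neck",(305,270),.013),("wh end",(72,314),.016),("wh neck",(200,360),.026),("wh tip",(340,410),.028)]:
    print(n,unproj(f,[c2p(*p)],z).round(4)[0])
# overlay
def circ(c,r,z): t=np.linspace(0,2*np.pi,60);return np.c_[c[0]+r*np.cos(t),c[1]+r*np.sin(t),0*t+z]
def tray(c,yaw):
    M=np.array([[np.cos(yaw),-np.sin(yaw)],[np.sin(yaw),np.cos(yaw)]])
    out=[]
    for q in ([[-.12,-.1025],[.12,-.1025],[.12,.1025],[-.12,.1025],[-.12,-.1025]],[[-.12,-.0065],[.12,-.0065]],[[0,-.0065],[0,.1025]]):
        out.append(np.c_[np.array(q)@M.T+c,np.full(len(q),.03)])
    return out
L=[circ((.642,.178),.03,.06),circ((.642,.178),.026,0),circ((.662,.060),.028,.03),circ((.662,.060),.028,.0),circ((.676,-.169),.024,.05),circ((.676,-.169),.024,0)]+tray((.506,.304),-.117)+tray((.506,-.327),.097)
for n in("top","scene"):
    g=F[n];im=cv2.resize(g["frame"],None,fx=2,fy=2,interpolation=cv2.INTER_CUBIC)
    for l in L: cv2.polylines(im,[np.round((proj(g,l)+.5)*2*8-4).astype(np.int32)],False,(255,0,255),1,cv2.LINE_AA,3)
    im=im[140:480,130:930] if n=="top" else im[190:780,280:900]
    cv2.imwrite(f"pics/ov_{n}.png",im)
E
```

```text
red rim [0.6415 0.1778 0.06  ]
timer face [0.6613 0.059  0.034 ]
blue rim [ 0.6814 -0.0631  0.06  ]
shaker holes [ 0.6758 -0.1706  0.066 ]
pad tip [0.5555 0.0073 0.009 ]
pad end [ 0.371  -0.0099  0.01  ]
pad neck [ 0.4876 -0.003   0.013 ]
wh end [ 0.3885 -0.1165  0.016 ]
wh neck [ 0.4776 -0.1055  0.026 ]
wh tip [ 0.5663 -0.0891  0.028 ]
```

View pics/ov_top.png

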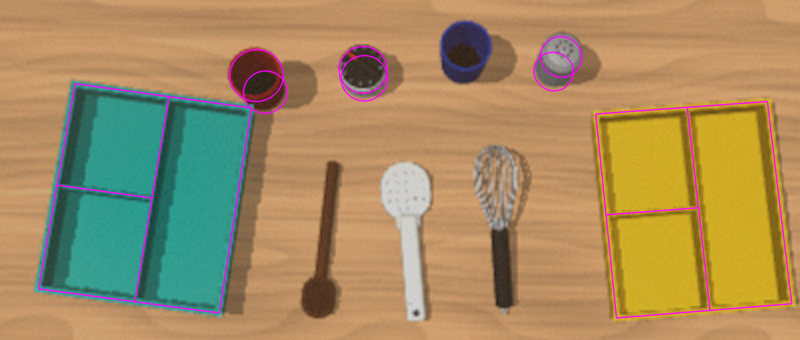

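View pics/ov_scene.png

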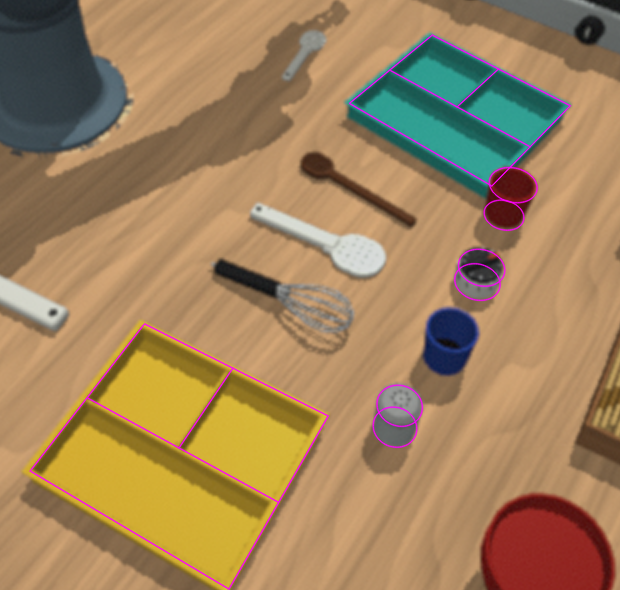

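The overlays fit both trays and the small items to within 2–3 mm. In the top overlay, the red cup's foot at about (265,92) almost touches the turquoise tray's corner at (252,106). I'll grasp that cup with the jaws parallel to the tray edge.

```bash
cat >> h.py <<'E'
def yawmat(yaw): # tool x=(c,s,0), y=-z, z=(-s,c,0)
    c,s=np.cos(yaw),np.sin(yaw); return np.array([[c,0,-s],[s,0,c],[0,-1,0]])
def to(x,y,z,yaw):
    from station import sense
    s=sense();q=s["eef_rot"];R0=R.from_quat([q[1],q[2],q[3],q[0]]).as_matrix()
    T=yawmat(yaw)
    d=np.array([x,y,z])-s["tool_pos"]
    print("t",round(float(s["t"]),2),"pos",s["tool_pos"].round(4),"F",s["ft_force"].round(1),"w",round(float(s["gripper_width"]),4),"q",s["q"].round(2))
    cur=np.arctan2(R0[1,0],R0[0,0])
    print("yaw now",cur.round(3),"tilt",R0[:,1].round(3),"turn(rotvec)",R.from_matrix(R0.T@T).as_rotvec().round(3),"shift before turn",(R0.T@d).round(4),"after turn",(T.T@d).round(4))
E
python3 - <<'E'
from h import *
to(.4513,-.104,.15,.068)
E
```

```text
t 0.15 pos [0.1778 0.5463 0.1926] F [-0.2 -0.  -0.4] w 0.0851 q [1.15 0.38 0.08 1.27 0.   1.46]
yaw now -0.315 tilt [-0.001 -0.001 -1.   ] turn(rotvec) [ 0.002 -0.383 -0.   ] shift before turn [ 0.4614  0.0433 -0.5336] after turn [ 0.2287  0.0426 -0.6673]
```

Call:
drive_tool:
  increments:
    - [[0,-0.128,0,0,0,0,0.085],[0,-0.128,0,0,0,0,0.085],[0,-0.127,0,0,0,0,0.085],[0,0,0,0.015,0,-0.045,0.085],[0,0,0,0.015,0,-0.045,0.085],[0,0,0,0.015,0,-0.045,0.085],[0,0,0,0.015,0,-0.045,0.085],[0,0,0,0.015,0,-0.045,0.085]]

```text
t: 0.95
tool_pos: [0.2683, 0.3256, 0.1931]
eef_rot: [-0.707, 0.707, 0.024, -0.024]
ft_force: [1.3, -0.0, -0.3]
gripper_width: 0.085
```

Call:
drive_tool:
  increments:
    - [[0,0,0,0.015,0,-0.045,0.06],[0,0,0,0.015,0,-0.045,0.06],[0,0,0,0.015,0,-0.045,0.06],[0,0,0,0.015,0,-0.045,0.06],[0,0,0,0.015,0,-0.045,0.06],[0,0,0,0.016,0,-0.045,0.06],[0,0,0,0.016,0,-0.045,0.06],[0,0,0,0,0,0,0.06]]

```text
t: 1.75
tool_pos: [0.3986, 0.0156, 0.1933]
eef_rot: [-0.706, 0.707, 0.022, -0.02]
ft_force: [0.2, 0.7, 0.0]
gripper_width: 0.0601
```

```bash
python3 - <<'E'
from h import *
to(.4513,-.104,.12,.068)
E
```

```text
t 1.75 pos [0.3986 0.0156 0.1933] F [0.2 0.7 0. ] w 0.0601 q [-0.12  0.02 -0.37  1.18 -0.   -0.18]
yaw now 0.059 tilt [ 0.002 -0.002 -1.   ] turn(rotvec) [ 0.002 -0.009  0.001] shift before turn [ 0.0454  0.0736 -0.1223] after turn [ 0.0444  0.0733 -0.1229]
```

Call:
drive_tool:
  increments:
    - [[0,-0.009,0,0.015,0.02,-0.041,0.06],[0,0,0,0.015,0.02,-0.041,0.06],[0,0,0,0.015,0.02,-0.041,0.06],[0,0,0,0,0,0,0.06],[0,0,0,0,0,0,0.06]]

```text
t: 2.25
tool_pos: [0.4495, -0.0984, 0.1324]
eef_rot: [0.707, -0.706, -0.026, 0.028]
ft_force: [-0.1, -0.3, -0.3]
gripper_width: 0.0602
```

```bash
python3 - <<'E'
from h import *
from station import *
f=grab_frame("wrist");save("w1",f)
to(.4513,-.104,.004,.068)
print(proj(f,[[.4513,-.104,.016],[.386,-.109,.012],[.477,-.103,.02],[.576,-.096,.025]]))
E
```

```text
t 2.3 pos [ 0.4496 -0.0978  0.1331] F [-0.3  0.5 -0.3] w 0.0601 q [-0.35  0.18 -0.35  1.05  0.   -0.43]
yaw now 0.078 tilt [-0.002  0.001 -1.   ] turn(rotvec) [-0.001  0.01  -0.001] shift before turn [ 0.0014  0.129  -0.0065] after turn [ 0.0013  0.1291 -0.0063]
[[275.22152864 192.41211602]
 [274.86458719 117.270538  ]
 [274.25480952 220.67620803]
 [274.22902389 316.58233355]]
```

View pics/w1.png

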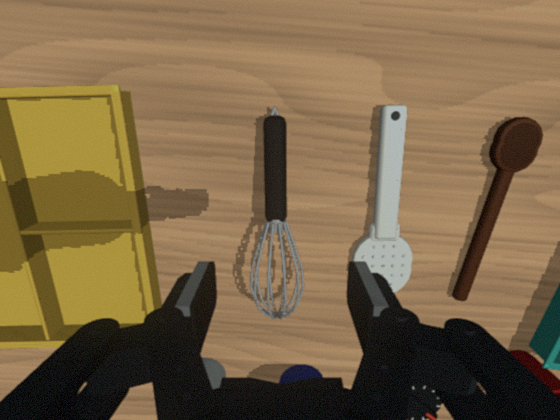

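The wrist view shows the whisk handle from (275,118) to (276,218), within 1–2 px of my predicted axis at column 275. I'll go down now.

Call:
drive_tool:
  increments:
    - [[0,0.01,0,0.001,0.04,-0.006,0.06],[0,0,0,0,0.04,0,0.06],[0,0,0,0,0.03,0,0.06],[0,0,0,0,0.012,0,0.06],[0,0,0,0,0.005,0,0.06],[0,0,0,0,0,0,0.06]]

```text
t: 2.9
tool_pos: [0.4517, -0.1036, 0.0066]
eef_rot: [0.707, -0.707, -0.024, 0.024]
ft_force: [0.0, -1.0, -0.2]
gripper_width: 0.0601
```

```bash
python3 - <<'E'
from h import *
to(.4513,-.104,.005,.068)
E
```

```text
t 2.9 pos [ 0.4517 -0.1036  0.0066] F [ 0.  -1.  -0.2] w 0.0601 q [-0.36  0.31 -0.54  0.72  0.   -0.43]
yaw now 0.069 tilt [-0.  0. -1.] turn(rotvec) [-0.     0.001 -0.   ] shift before turn [-0.0004  0.0016 -0.0004] after turn [-0.0004  0.0016 -0.0004]
```

Call:
drive_tool:
  increments:
    - [[0,0,0,0,0.002,0,0],[0,0,0,0,0,0,0],[0,0,0,0,0,0,0],[0,0,0,0,0,0,0],[0,0,0,0,0,0,0],[0,0,0,0,0,0,0]]

```text
t: 3.5
tool_pos: [0.452, -0.1049, 0.0044]
eef_rot: [0.707, -0.707, -0.024, 0.024]
ft_force: [0.4, -0.5, -0.2]
gripper_width: -0.0
```

Call:
drive_tool:
  increments:
    - [[0,0,0,0,-0.02,0,0],[0,0,0,0,-0.03,0,0],[0,0,0,0,-0.04,0,0],[0,0,0,0,0,0,0],[0,0,0,0,0,0,0]]

```text
t: 4.0
tool_pos: [0.453, -0.1052, 0.0951]
eef_rot: [-0.706, 0.707, 0.025, -0.023]
ft_force: [0.2, -1.1, 0.6]
gripper_width: -0.0
```

```bash
python3 - <<'E'
from h import *
from station import *
f=grab_frame("wrist");save("w2",f)
f=grab_frame("scene");save("s2",f,(130,50,430,330),2)
# tray long comp centre + whisk grip offset -30mm (whisk x along tray x)
c=np.array([.506,.304]);a=-.117;X=np.array([np.cos(a),np.sin(a)]);Y=np.array([-X[1],X[0]])
p=c-.0535*Y-.030*X;print(p)
to(p[0],p[1],.13,a)
E
```

```text
[0.46995987 0.25436776]
t 4.1 pos [ 0.451  -0.1045  0.0933] F [ 0.1  0.2 -1.3] w -0.0003 q [-0.36  0.21 -0.41  0.95  0.   -0.43]
yaw now 0.067 tilt [-0.002  0.001 -1.   ] turn(rotvec) [-0.001  0.184 -0.002] shift before turn [ 0.0429 -0.0365  0.3568] after turn [-0.0231 -0.0367  0.3586]
```

View pics/w2.png

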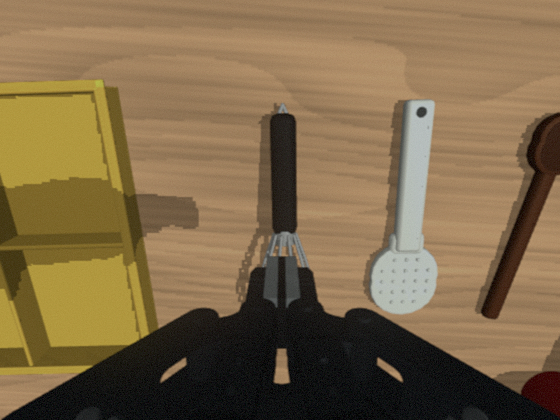

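View pics/s2.png

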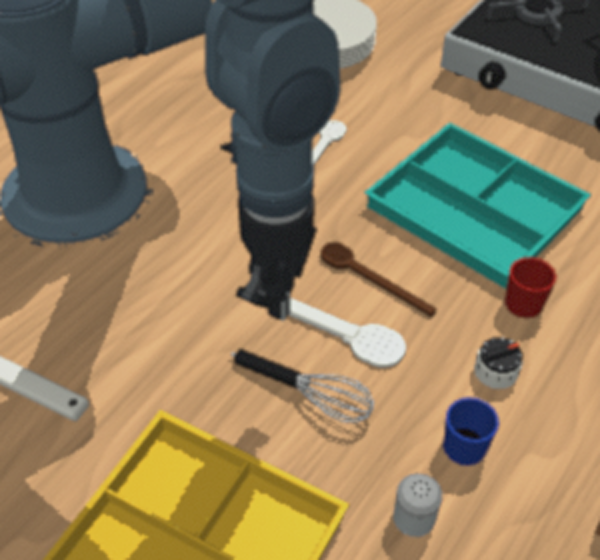

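```bash
python3 - <<'E'
from h import *
from station import *
f=grab_frame("scene");print(proj(f,[[.451,-.1045,.0933],[.451,-.1045,.11],[.451,-.1045,0]]))
save("s2b",f,(200,120,340,260),5)
g=grab_frame("top");print(proj(g,[[.451,-.1045,.0933]]));save("t2",g,(200,100,400,250),4)
w=grab_frame("wrist");print(proj(w,[[.451,-.1045,.0933]]))
print(sense()["tool_pos"])
E
```

```text
[[270.33439324 217.2123737 ]
 [270.19850522 212.71801549]
 [271.03428038 240.36042996]]
[[318.91981183 191.63408655]]
[[281.54108886 244.41780085]]
[ 0.45061683 -0.10431441  0.09293191]
```

View pics/s2b.png

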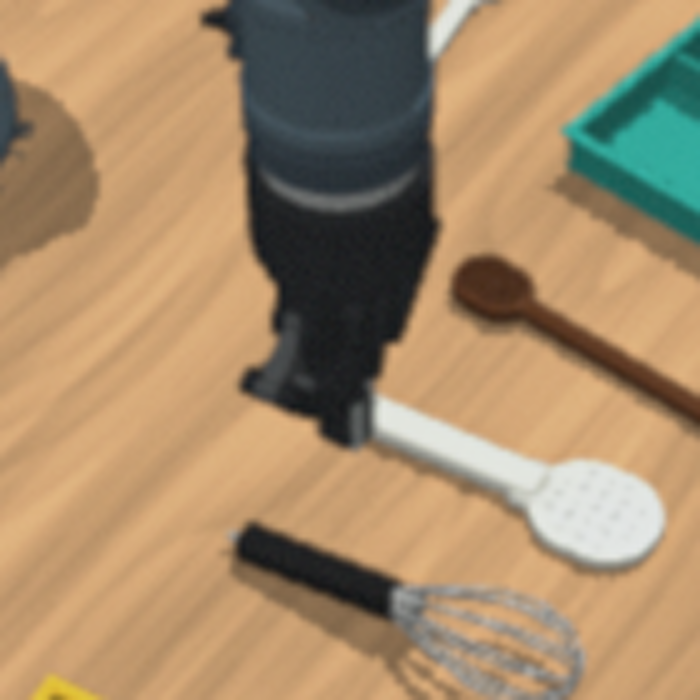

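View pics/t2.png

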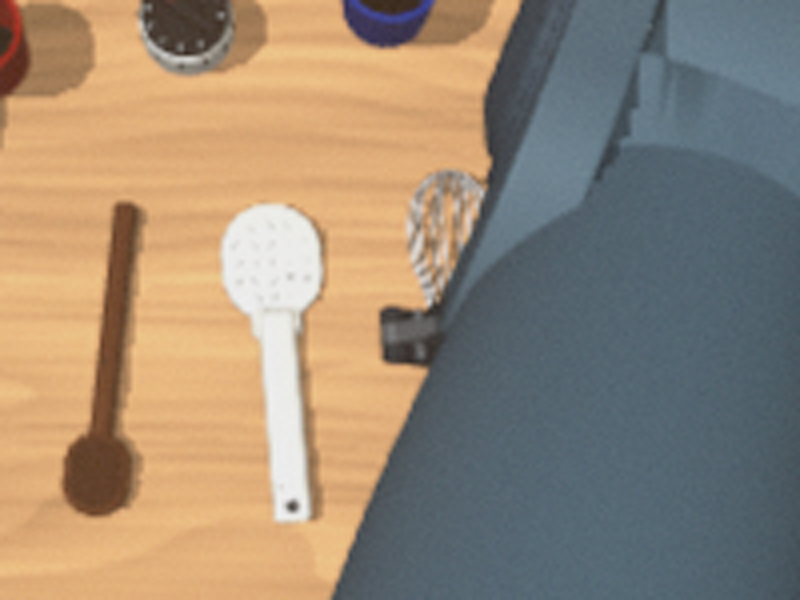

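```bash
python3 - <<'E'
from h import *
from station import *
w=grab_frame("wrist");save("w3",w,(200,190,360,310),5)
s=sense();q=s["eef_rot"];R0=R.from_quat([q[1],q[2],q[3],q[0]]).as_matrix();p=s["tool_pos"]
sc=grab_frame("scene")
for d in(0,.01,.02,.03,.04): 
    P=[p-R0[:,1]*d+R0[:,0]*e for e in(-.011,0,.011)]
    print(d,proj(w,P).round(1).tolist(),proj(sc,P).round(1).tolist())
print(p)
M=cv2.Rodrigues(w["rvec"])[0];print("cam in tool",R0.T@(-M.T@np.ravel(w["tvec"])-p),R0.T@M.T)
E
```

```text
0 [[281.8, 225.9], [281.8, 243.8], [281.8, 261.1]] [[266.3, 215.3], [270.3, 217.2], [274.4, 219.1]]
0.01 [[281.9, 232.6], [281.8, 251.3], [281.8, 269.3]] [[266.2, 212.6], [270.2, 214.5], [274.3, 216.5]]
0.02 [[281.9, 240.1], [281.9, 259.6], [281.8, 278.4]] [[266.1, 209.9], [270.1, 211.8], [274.3, 213.8]]
0.03 [[281.9, 248.4], [281.9, 268.9], [281.9, 288.5]] [[265.9, 207.1], [270.1, 209.1], [274.2, 211.0]]
0.04 [[281.9, 257.7], [281.9, 279.2], [281.9, 299.9]] [[265.8, 204.3], [270.0, 206.3], [274.2, 208.2]]
[ 0.45080998 -0.10437527  0.09310703]
cam in tool [-7.98090013e-02 -1.78967536e-01 -1.32736003e-04] [[-1.90594703e-05  9.51560936e-01  3.07460216e-01]
 [ 1.14745599e-03 -3.07459993e-01  9.51560317e-01]
 [ 9.99999341e-01  3.70933301e-04 -1.08601427e-03]]
```

View pics/w3.png

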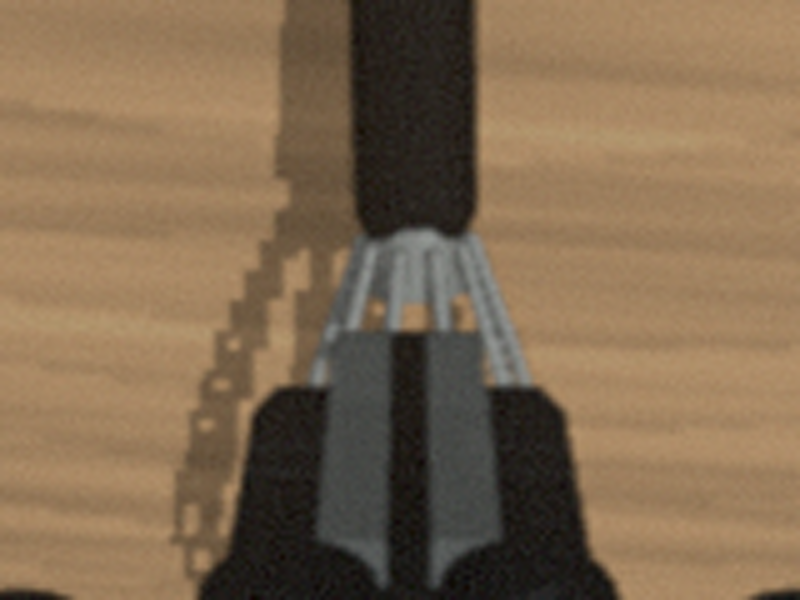

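The close missed: the gripper reads 0 and the whisk hasn't moved. In the wrist close-up the fingertip edge is at about row 256, but the reported TCP projects to 226–244. In the scene view the tip is at (270,209), against a projected (270,217). So the real fingertips appear to end about 35 mm short of the reported TCP. I'll check this with a gentle touch on bare table between the whisk and the paddle.

Call:
drive_tool:
  increments:
    - [[0,0,0,0,0,0.04,0],[0,0,0,0,0,0.014,0],[0,0,0,0,0.04,0,0],[0,0,0,0,0.04,0,0],[0,0,0,0,0,0,0],[0,0,0,0,0,0,0]]

```text
t: 4.95
tool_pos: [0.4471, -0.0506, 0.0142]
eef_rot: [0.707, -0.706, -0.023, 0.025]
ft_force: [0.2, -0.3, 0.1]
gripper_width: 0.0002
```

```bash
python3 - <<'E'
from h import *
from station import *
f=grab_frame("scene");save("s4",f,(200,120,340,260),5);to(.45,-.05,0.01,.068)
f=grab_frame("wrist");save("w4",f)
E
```

```text
t 5.0 pos [ 0.4487 -0.0511  0.0153] F [ 0.6 -0.5  0.4] w -0.0002 q [-0.25  0.28 -0.56  0.73 -0.   -0.32]
yaw now 0.067 tilt [ 0. -0. -1.] turn(rotvec) [ 0.    -0.001  0.   ] shift before turn [0.0014 0.0053 0.001 ] after turn [0.0014 0.0053 0.001 ]
```

View pics/s4.png

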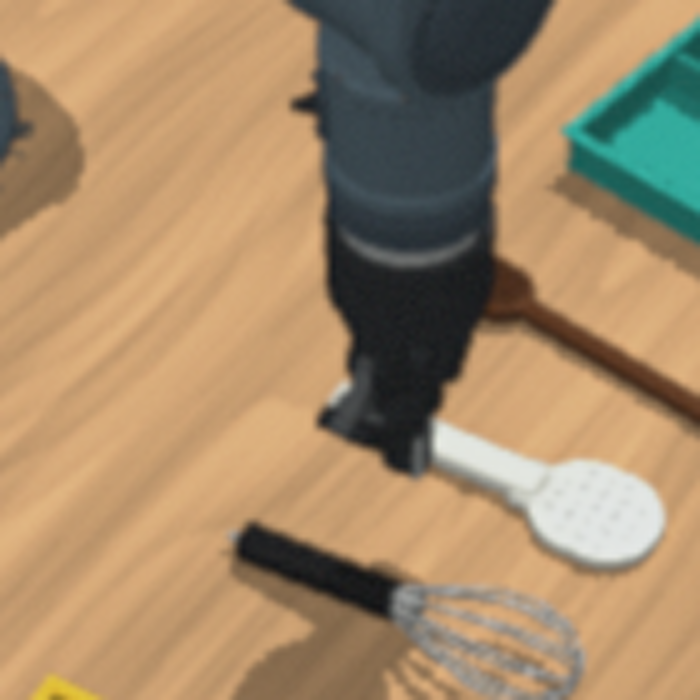

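View pics/w4.png

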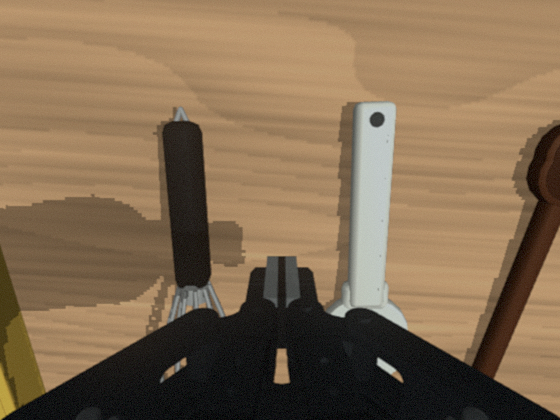

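Call:
drive_tool:
  increments:
    - [[0,0,0,0,0.02,0,0],[0,0,0,0,0.015,0,0],[0,0,0,0,0.002,0,0],[0,0,0,0,0,0,0]]

```text
t: 5.45
tool_pos: [0.4492, -0.0513, -0.0216]
eef_rot: [-0.707, 0.707, 0.024, -0.023]
ft_force: [-0.1, 0.3, 0.2]
gripper_width: -0.0001
```

Call:
drive_tool:
  increments:
    - [[0,0,0,0,0.002,0,0],[0,0,0,0,0,0,0]]

```text
t: 5.65
tool_pos: [0.4492, -0.0512, -0.0238]
eef_rot: [-0.707, 0.707, 0.024, -0.023]
ft_force: [0.3, -0.3, 0.1]
gripper_width: 0.0
```

Call:
drive_tool:
  increments:
    - [[0,0,0,0,0.002,0,0],[0,0,0,0,0,0,0]]

```text
t: 5.85
tool_pos: [0.4484, -0.0509, -0.0266]
eef_rot: [0.707, -0.707, -0.024, 0.024]
ft_force: [-0.1, -0.3, 0.4]
gripper_width: 0.0001
```

```bash
python3 - <<'E'
from h import *
from station import *
f=grab_frame("scene");save("s5",f,(200,120,340,260),5);to(.45,-.05,0.01,.068)
E
```

```text
t 5.9 pos [ 0.4482 -0.0509 -0.0267] F [ 0.1  0.2 -0.6] w 0.0002 q [-0.25  0.34 -0.61  0.62  0.   -0.32]
yaw now 0.067 tilt [ 0.  0. -1.] turn(rotvec) [-0.    -0.001  0.   ] shift before turn [ 0.0018 -0.0367  0.0007] after turn [ 0.0018 -0.0367  0.0007]
```

View pics/s5.png

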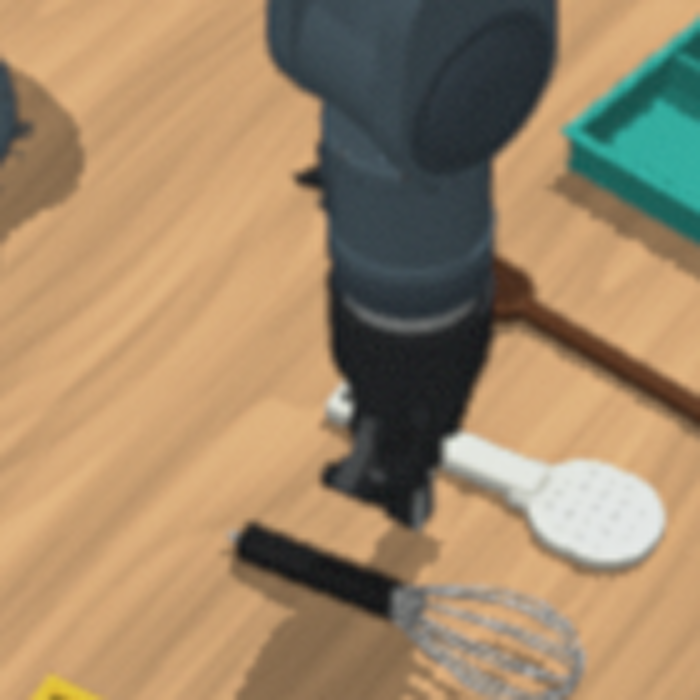

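At a reported z of -0.027 there is still no contact, so the TCP report is offset. I'll keep probing.

Call:
drive_tool:
  increments:
    - [[0,0,0,0,0.002,0,0],[0,0,0,0,0.002,0,0],[0,0,0,0,0,0,0]]

```text
t: 6.2
tool_pos: [0.4479, -0.0508, -0.0311]
eef_rot: [0.707, -0.707, -0.024, 0.024]
ft_force: [-0.4, 0.6, -0.7]
gripper_width: -0.0003
```

Call:
drive_tool:
  increments:
    - [[0,0,0,0,0.002,0,0],[0,0,0,0,0,0,0]]

```text
t: 6.4
tool_pos: [0.448, -0.0508, -0.033]
eef_rot: [0.707, -0.707, -0.024, 0.024]
ft_force: [0.1, 0.8, -0.0]
gripper_width: -0.0001
```

Call:
drive_tool:
  increments:
    - [[0,0,0,0,0.0015,0,0],[0,0,0,0,0,0,0]]

```text
t: 6.6
tool_pos: [0.4481, -0.0508, -0.0344]
eef_rot: [0.707, -0.707, -0.024, 0.024]
ft_force: [-0.5, -0.7, -0.1]
gripper_width: -0.0002
```

Call:
drive_tool:
  increments:
    - [[0,0,0,0,0.0015,0,0],[0,0,0,0,0,0,0]]

```text
t: 6.8
tool_pos: [0.4481, -0.0508, -0.0359]
eef_rot: [0.707, -0.707, -0.024, 0.024]
ft_force: [-0.7, 0.6, -0.0]
gripper_width: 0.0001
```

Call:
drive_tool:
  increments:
    - [[0,0,0,0,0.0015,0,0],[0,0,0,0,0,0,0]]

```text
t: 7.0
tool_pos: [0.4481, -0.0508, -0.0374]
eef_rot: [0.707, -0.707, -0.024, 0.024]
ft_force: [-0.3, 0.5, 0.1]
gripper_width: 0.0001
```

Call:
drive_tool:
  increments:
    - [[0,0,0,0,0.0015,0,0],[0,0,0,0,0,0,0]]

```text
t: 7.2
tool_pos: [0.4484, -0.0509, -0.038]
eef_rot: [-0.707, 0.707, 0.024, -0.024]
ft_force: [-3.0, 0.6, 9.9]
gripper_width: 0.0001
```

```bash
python3 - <<'E'
from h import *
from station import *
f=grab_frame("scene");save("s6",f,(230,170,330,250),8);to(.45,-.05,0.01,.068)
print(proj(f,[[.448,-.051,0],[.448+.011,-.051,0]]))
E
```

```text
t 7.25 pos [ 0.4484 -0.0509 -0.038 ] F [-2.1  0.1  9.7] w -0.0003 q [-0.25  0.35 -0.63  0.59  0.   -0.32]
yaw now 0.067 tilt [ 0. -0. -1.] turn(rotvec) [ 0.    -0.001  0.   ] shift before turn [ 0.0017 -0.048   0.0008] after turn [ 0.0017 -0.048   0.0008]
[[282.31019895 225.53750631]
 [285.88867209 227.52269772]]
```

View pics/s6.png

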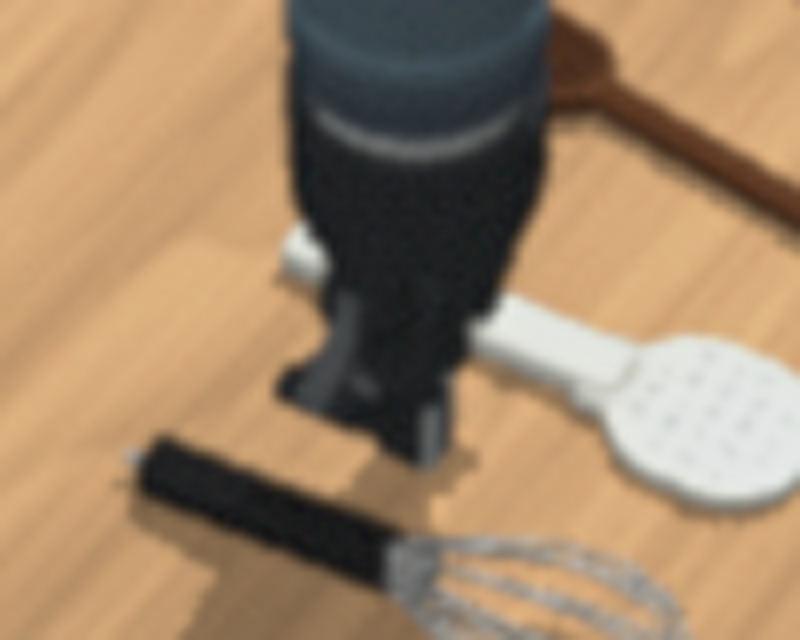

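The fingertips touch the table at a reported z of -0.038 with about 10 N, and x/y agree. The true tip is therefore 38 mm behind the reported TCP along the tool axis. I'll correct for that from here on.

Call:
drive_tool:
  increments:
    - [[0,0,0,0,-0.03,0,0],[0,0,0,0,-0.04,0,0.06],[0,0,0,0,0,-0.03,0.06],[0,0,0,0,0,-0.024,0.06],[0,0,0,0,0,0,0.06],[0,0,0,0,0,0,0.06]]

```text
t: 7.85
tool_pos: [0.4516, -0.1048, 0.0311]
eef_rot: [0.707, -0.706, -0.023, 0.023]
ft_force: [-0.2, 0.8, 0.6]
gripper_width: 0.06
```

```bash
python3 - <<'E'
s=open('h.py').read().replace('d=np.array([x,y,z])-s["tool_pos"]','d=np.array([x,y,z])-s["tool_pos"]+.038*R0[:,1]').replace('"F",','"tip",(s["tool_pos"]-.038*R0[:,1]).round(4),"F",')
open('h.py','w').write(s)
E
python3 - <<'E'
from h import *
to(.4513,-.104,.005,.068)
E
```

```text
t 7.85 pos [ 0.4516 -0.1048  0.0311] tip [ 0.4516 -0.1048  0.0691] F [-0.2  0.8  0.6] w 0.06 q [-0.37  0.28 -0.51  0.78  0.   -0.43]
yaw now 0.066 tilt [-0.     0.001 -1.   ] turn(rotvec) [-0.001 -0.002 -0.   ] shift before turn [-0.0003  0.0641  0.0008] after turn [-0.0003  0.0641  0.0008]
```

Call:
drive_tool:
  increments:
    - [[0,0,0,0,0.03,0,0.06],[0,0,0,0,0.02,0,0.06],[0,0,0,0,0.01,0,0.06],[0,0,0,0,0.004,0,0.06],[0,0,0,0,0,0,0.06]]

```text
t: 8.35
tool_pos: [0.4515, -0.1042, -0.0329]
eef_rot: [0.707, -0.706, -0.024, 0.024]
ft_force: [-0.2, 0.2, 0.9]
gripper_width: 0.0601
```

Call:
drive_tool:
  increments:
    - [[0,0,0,0,0,0,0],[0,0,0,0,0,0,0],[0,0,0,0,0,0,0],[0,0,0,0,0,0,0],[0,0,0,0,0,0,0]]

```text
t: 8.85
tool_pos: [0.4528, -0.1051, -0.0318]
eef_rot: [-0.707, 0.707, 0.024, -0.023]
ft_force: [-0.4, 0.7, 5.7]
gripper_width: 0.0187
```

Gripped, opening 18.7 mm. Lifting and carrying it to the turquoise tray.

Call:
drive_tool:
  increments:
    - [[0,0,0,0,-0.02,0,0],[0,0,0,0,-0.04,0,0],[0,0,0,0,-0.04,0,0],[0,0,0,0,0,0,0],[0,0,0,0,0,0,0]]

```text
t: 9.35
tool_pos: [0.4529, -0.1052, 0.0681]
eef_rot: [-0.706, 0.707, 0.025, -0.023]
ft_force: [-0.2, 0.1, -1.7]
gripper_width: 0.0186
```

```bash
python3 - <<'E'
from h import *
from station import *
f=grab_frame("wrist");save("w7",f)
f=grab_frame("scene");save("s7",f,(130,50,430,330),2)
c=np.array([.506,.304]);a=-.117;X=np.array([np.cos(a),np.sin(a)]);Y=np.array([-X[1],X[0]])
p=c-.0535*Y-.030*X;print(p)
to(p[0],p[1],.10,a)
E
```

```text
[0.46995987 0.25436776]
t 9.45 pos [ 0.4508 -0.1044  0.0662] tip [ 0.4508 -0.1044  0.1042] F [-0.2  1.  -0.6] w 0.0187 q [-0.36  0.24 -0.46  0.88  0.   -0.43]
yaw now 0.067 tilt [-0.002  0.001 -1.   ] turn(rotvec) [-0.001  0.184 -0.002] shift before turn [0.0432 0.0044 0.3567] after turn [-0.0229  0.0042  0.3586]
```

View pics/w7.png

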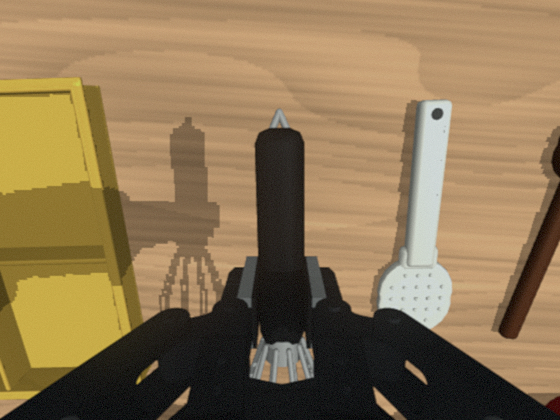

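View pics/s7.png

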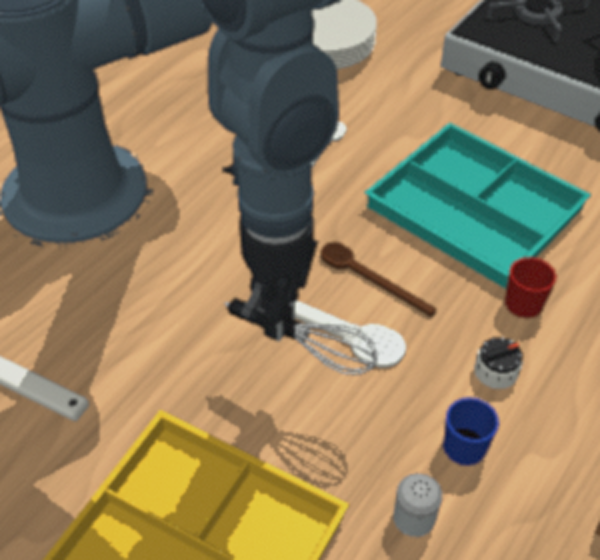

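The whisk is held square between the pads at about (281,290) in the wrist view. Moving over to the turquoise tray.

Call:
drive_tool:
  increments:
    - [[0,0.092,0,0,-0.01,0,0],[0,0.092,0,0,0,0,0],[0,0,0,-0.004,0,0.04,0],[0,0,0,-0.004,0,0.048,0],[0,0,0,-0.004,0,0.048,0],[0,0,0,-0.004,0,0.048,0],[0,0,0,-0.004,0,0.048,0],[0,0,0,-0.003,0,0.048,0]]

```text
t: 10.25
tool_pos: [0.4596, 0.1775, 0.0754]
eef_rot: [-0.705, 0.706, -0.043, 0.04]
ft_force: [0.1, -0.3, -1.7]
gripper_width: 0.0186
```

Call:
drive_tool:
  increments:
    - [[0,0,0,0,0,0.045,0],[0,0,0,0,0,0.03,0],[0,0,0,0,0,0,0],[0,0,0,0,0,0,0]]

```text
t: 10.65
tool_pos: [0.4688, 0.2503, 0.0754]
eef_rot: [-0.705, 0.707, -0.042, 0.04]
ft_force: [0.2, 0.5, -0.8]
gripper_width: 0.0187
```

```bash
python3 - <<'E'
from h import *
from station import *
f=grab_frame("wrist");save("w8",f)
to(.46996,.25437,.008,-.117)
E
```

```text
t 10.7 pos [0.4689 0.2496 0.0757] tip [0.469  0.2496 0.1137] F [ 0.3 -0.1 -0.5] w 0.0187 q [ 0.37  0.36 -0.26  0.95 -0.    0.49]
yaw now -0.117 tilt [-0.003 -0.002 -1.   ] turn(rotvec) [ 0.002  0.    -0.003] shift before turn [0.0007 0.1057 0.005 ] after turn [0.0004 0.1057 0.0048]
```

View pics/w8.png

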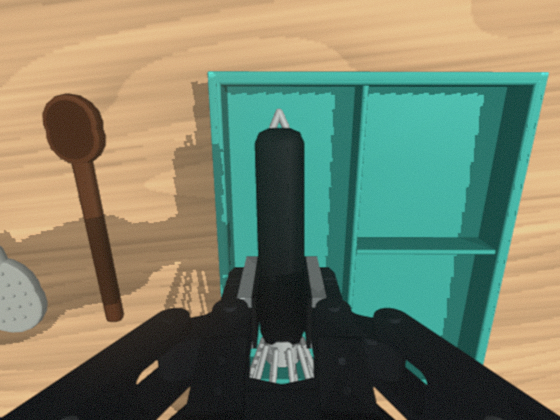

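Aligned over the long compartment, with the handle at column 281 between the walls at 225 and 360. Lowering.

Call:
drive_tool:
  increments:
    - [[0,0,0,0,0.04,0.005,0],[0,0,0,0,0.035,0,0],[0,0,0,0,0.02,0,0],[0,0,0,0,0.008,0,0],[0,0,0,0,0,0,0]]

```text
t: 11.2
tool_pos: [0.4698, 0.2539, -0.0266]
eef_rot: [-0.705, 0.706, -0.043, 0.041]
ft_force: [-0.3, 0.3, -0.9]
gripper_width: 0.019
```

```bash
python3 - <<'E'
from h import *
from station import *
to(.46996,.25437,.0092,-.117)
E
```

```text
t 11.2 pos [ 0.4698  0.2539 -0.0266] tip [0.4699 0.2539 0.0114] F [-0.3  0.3 -0.9] w 0.019 q [ 0.38  0.47 -0.39  0.71 -0.    0.5 ]
yaw now -0.119 tilt [-0.003 -0.001 -1.   ] turn(rotvec) [ 0.001 -0.002 -0.002] shift before turn [0.     0.0022 0.0004] after turn [-0.      0.0022  0.0004]
```

Call:
drive_tool:
  increments:
    - [[0,0,0,0,0.002,0,0],[0,0,0,0,0,0,0.02],[0,0,0,0,0,0,0.04],[0,0,0,0,0,0,0.04],[0,0,0,0,-0.03,0,0.04],[0,0,0,0,-0.05,0,0.04],[0,0,0,0,-0.05,0,0.06],[0,0,0,0,0,0,0.06]]

```text
t: 12.0
tool_pos: [0.4765, 0.2578, 0.1103]
eef_rot: [0.708, -0.704, 0.037, -0.046]
ft_force: [1.1, 0.3, -0.1]
gripper_width: 0.0603
```

```bash
python3 - <<'E'
from h import *
from station import *
f=grab_frame("wrist");save("w9",f)
to(.642,.178,.14,-.3)
E
```

```text
t 12.05 pos [0.4748 0.2571 0.1071] tip [0.4744 0.2569 0.1451] F [ 0.8  0.4 -0.3] w 0.0604 q [ 0.38  0.34 -0.2   1.02  0.    0.5 ]
yaw now -0.117 tilt [ 0.009  0.004 -1.   ] turn(rotvec) [-0.006  0.183  0.008] shift before turn [ 0.1756  0.0063 -0.0589] after turn [ 0.1834  0.0051 -0.0259]
```

View pics/w9.png

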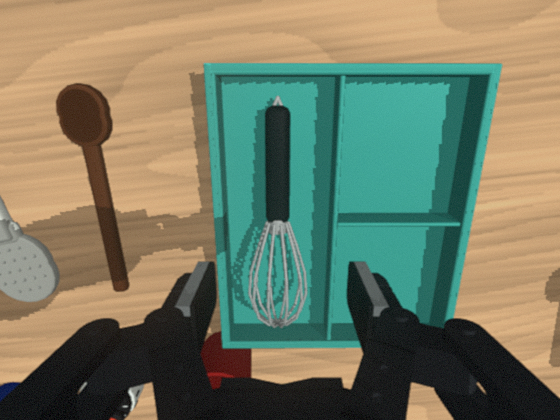

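The whisk lies flat in the long compartment, from (277,100) to (277,325). Next is the red cup.

Call:
drive_tool:
  increments:
    - [[0,0.09,0,0,0,0,0.08],[0,0.09,0,0,0,0,0.08],[0,0,0,0.045,0,-0.006,0.08],[0,0,0,0.045,0,-0.007,0.08],[0,0,0,0.045,0,-0.007,0.08],[0,0,0,0.045,0,-0.006,0.08],[0,0,0,0,0,0,0.08],[0,0,0,0,0,0,0.08]]

```text
t: 12.85
tool_pos: [0.6352, 0.1772, 0.1004]
eef_rot: [-0.699, 0.699, -0.106, 0.104]
ft_force: [-0.6, -0.1, -0.3]
gripper_width: 0.08
```

```bash
python3 - <<'E'
from h import *
from station import *
f=grab_frame("wrist");
t=np.linspace(0,6.28,60)
for r,z in((.03,.06),(.026,0)): 
    cv2.polylines(f["frame"],[proj(f,np.c_[.642+r*np.cos(t),.178+r*np.sin(t),0*t+z]).round().astype(int)],True,(255,0,255),1)
save("w10",f)
to(.642,.178,.023,-.3)
E
```

```text
t 12.9 pos [0.6343 0.1779 0.1009] tip [0.6344 0.1779 0.1389] F [-0.7  0.2 -0. ] w 0.0795 q [0.18 0.59 0.18 1.16 0.   0.47]
yaw now -0.297 tilt [-0.003 -0.    -1.   ] turn(rotvec) [ 0.001  0.003 -0.003] shift before turn [0.0075 0.1159 0.0025] after turn [0.0072 0.1159 0.0024]
```

View pics/w10.png

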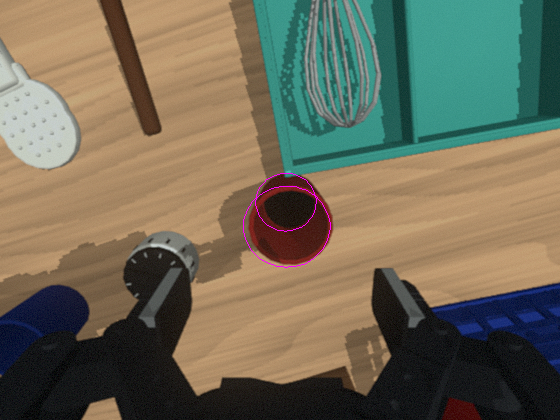

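Call:
drive_tool:
  increments:
    - [[0,0,0,0.0075,0.04,0.003,0.08],[0,0,0,0,0.04,0,0.08],[0,0,0,0,0.03,0,0.08],[0,0,0,0,0.009,0,0.08],[0,0,0,0,0,0,0.08]]

```text
t: 13.4
tool_pos: [0.6407, 0.1791, -0.018]
eef_rot: [-0.699, 0.7, -0.106, 0.103]
ft_force: [0.4, -0.5, 1.0]
gripper_width: 0.0803
```

```bash
python3 - <<'E'
from h import *
from station import *
f=grab_frame("wrist");save("w11",f)
to(.642,.178,.02,-.3)
E
```

```text
t 13.45 pos [ 0.6427  0.1792 -0.0161] tip [0.6427 0.1792 0.0219] F [-0.4  0.7  0.1] w 0.0802 q [0.18 0.69 0.03 0.92 0.   0.47]
yaw now -0.296 tilt [-0.001  0.    -1.   ] turn(rotvec) [ 0.     0.004 -0.001] shift before turn [-0.0003  0.0019 -0.0014] after turn [-0.0003  0.0019 -0.0014]
```

View pics/w11.png

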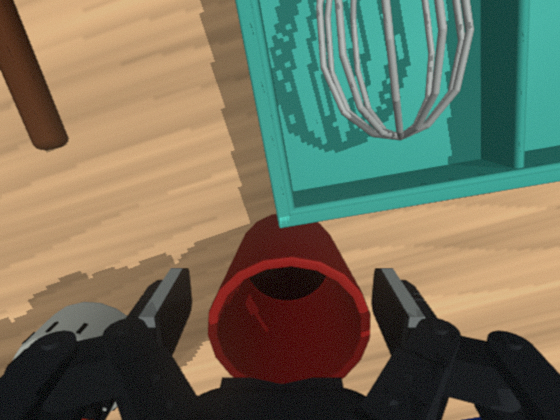

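The cup's rim, centred at about (289,320), sits slightly right of the finger centre at 281. I'll nudge +2 mm and close.

Call:
drive_tool:
  increments:
    - [[0,0,0,0,0.001,0.002,0.08],[0,0,0,0,0,0,0.03],[0,0,0,0,0,0,0.03],[0,0,0,0,0,0,0.03],[0,0,0,0,0,0,0.03]]

```text
t: 13.95
tool_pos: [0.6461, 0.181, -0.0152]
eef_rot: [0.7, -0.699, 0.103, -0.106]
ft_force: [-0.4, 0.3, 5.5]
gripper_width: 0.0573
```

Call:
drive_tool:
  increments:
    - [[0,0,0,0,-0.01,0,0.03],[0,0,0,0,-0.03,0,0.03],[0,0,0,0,-0.04,0,0.03],[0,0,0,0,-0.02,0,0.03],[0,0,0,0,0,0,0.03]]

```text
t: 14.45
tool_pos: [0.6475, 0.1811, 0.0876]
eef_rot: [0.7, -0.698, 0.102, -0.107]
ft_force: [0.3, -0.0, -0.5]
gripper_width: 0.0571
```

```bash
python3 - <<'E'
from h import *
from station import *
f=grab_frame("wrist");save("w12",f)
f=grab_frame("scene");save("s12",f,(230,50,430,250),3)
c=np.array([.506,.304]);a=-.117;X=np.array([np.cos(a),np.sin(a)]);Y=np.array([-X[1],X[0]])
for s in(1,-1): print(c+.047*Y+s*.059*X)
p=c+.047*Y+.059*X
to(p[0],p[1],.12,-.117)
E
```

```text
[0.5700831  0.34379141]
[0.45288983 0.35756594]
t 14.55 pos [0.6445 0.1806 0.0829] tip [0.6445 0.1806 0.1209] F [ 0.2  0.4 -2.4] w 0.0575 q [0.18 0.62 0.18 1.13 0.   0.48]
yaw now -0.297 tilt [ 0.001  0.    -1.   ] turn(rotvec) [-0.    -0.18   0.001] shift before turn [-0.1189  0.0008  0.1343] after turn [-0.0929  0.0009  0.1534]
```

View pics/w12.png

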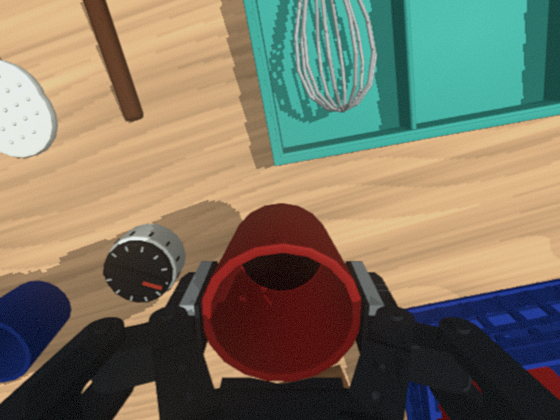

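View pics/s12.png

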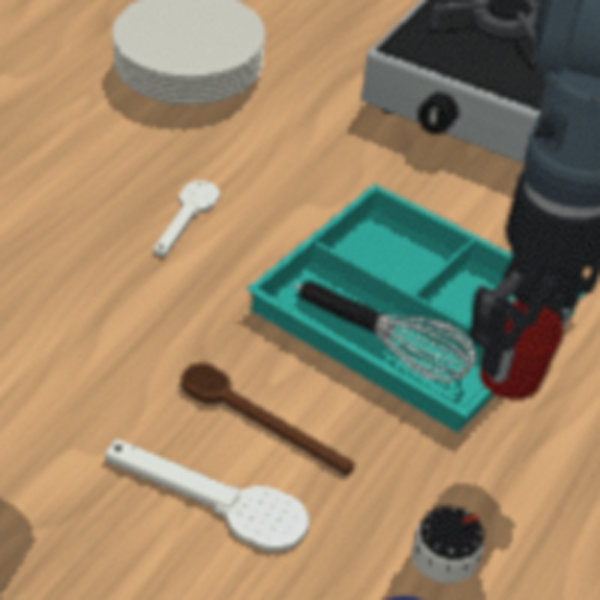

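The cup is held upright at (282,300), opening 57 mm. Moving to the far square compartment.

Call:
drive_tool:
  increments:
    - [[0,-0.09,0,0,0,0,0.03],[0,-0.09,0,0,0,0,0.03],[0,0,0,-0.023,0,0.038,0.03],[0,0,0,-0.023,0,0.038,0.03],[0,0,0,-0.023,0,0.038,0.03],[0,0,0,-0.023,0,0.039,0.03],[0,0,0,0,0,0,0.03],[0,0,0,0,0,0,0.03]]

```text
t: 15.35
tool_pos: [0.5687, 0.3435, 0.0803]
eef_rot: [-0.705, 0.707, -0.041, 0.039]
ft_force: [1.0, -0.2, -1.2]
gripper_width: 0.0572
```

```bash
python3 - <<'E'
from h import *
from station import *
f=grab_frame("wrist");save("w13",f)
to(.5701,.3438,.024,-.117)
E
```

```text
t 15.4 pos [0.5695 0.3426 0.0806] tip [0.5696 0.3426 0.1186] F [ 0.7 -0.2 -0.4] w 0.0577 q [ 0.45  0.61  0.16  1.13 -0.    0.56]
yaw now -0.116 tilt [-0.002 -0.002 -1.   ] turn(rotvec) [ 0.002  0.001 -0.002] shift before turn [0.0006 0.0946 0.0014] after turn [0.0004 0.0946 0.0012]
```

View pics/w13.png

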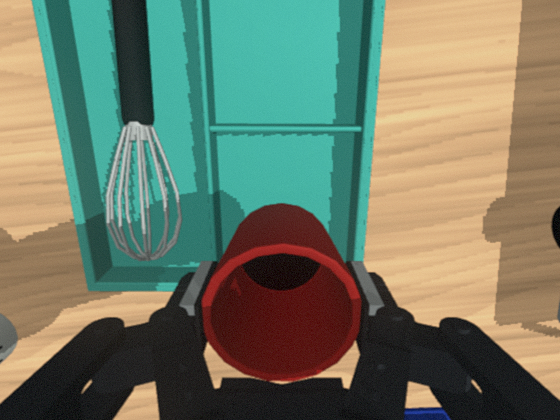

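Call:
drive_tool:
  increments:
    - [[0,0,0,0,0.04,0.001,0.03],[0,0,0,0,0.03,0,0.03],[0,0,0,0,0.015,0,0.03],[0,0,0,0,0.006,0,0.03],[0,0,0,0,0,0,0.03],[0,0,0,0,0,0,0.03]]

```text
t: 16.0
tool_pos: [0.5719, 0.3438, -0.0078]
eef_rot: [0.706, -0.706, 0.041, -0.042]
ft_force: [0.8, -0.6, -0.8]
gripper_width: 0.0575
```

```bash
python3 - <<'E'
from h import *
from station import *
f=grab_frame("scene");save("s14",f,(300,80,460,200),5)
to(.5701,.3438,.0258,-.117)
E
```

```text
t 16.05 pos [ 0.5722  0.3442 -0.0074] tip [0.5721 0.3442 0.0306] F [ 0.2  0.5 -0.2] w 0.0574 q [0.45 0.68 0.04 0.93 0.   0.56]
yaw now -0.118 tilt [ 0.002  0.001 -1.   ] turn(rotvec) [-0.001 -0.001  0.002] shift before turn [-0.0019  0.0048 -0.0006] after turn [-0.0019  0.0048 -0.0006]
```

View pics/s14.png

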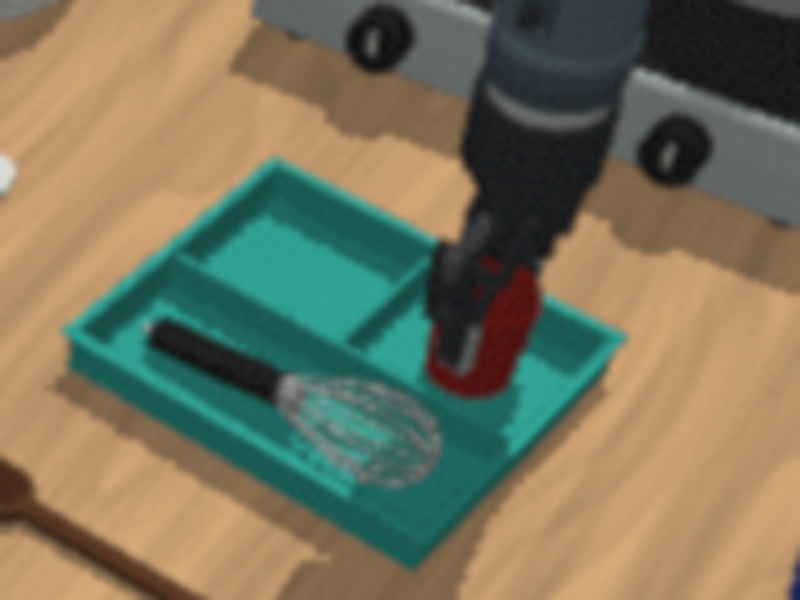

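Lowering the last few millimetres with small steps, then releasing.

Call:
drive_tool:
  increments:
    - [[0,0,0,0,0.003,0,0.03],[0,0,0,0,0.001,0,0.03],[0,0,0,0,0,0,0.03]]

```text
t: 16.35
tool_pos: [0.5712, 0.3444, -0.0121]
eef_rot: [0.706, -0.706, 0.041, -0.042]
ft_force: [0.3, -0.0, 0.1]
gripper_width: 0.0572
```

Call:
drive_tool:
  increments:
    - [[0,0,0,0,0.0015,0,0.03],[0,0,0,0,0,0,0.03]]

```text
t: 16.55
tool_pos: [0.5715, 0.3445, -0.0121]
eef_rot: [0.706, -0.706, 0.041, -0.042]
ft_force: [-1.2, -2.4, 9.8]
gripper_width: 0.0576
```

Call:
drive_tool:
  increments:
    - [[0,0,0,0,0,0,0.065],[0,0,0,0,0,0,0.07],[0,0,0,0,0,0,0.07],[0,0,0,0,-0.02,0,0.07],[0,0,0,0,-0.05,0,0.07],[0,0,0,0,-0.05,0,0.07],[0,0,0,0,0,0,0.07]]

```text
t: 17.25
tool_pos: [0.5757, 0.3467, 0.1143]
eef_rot: [0.708, -0.703, 0.037, -0.046]
ft_force: [0.8, -0.1, 0.5]
gripper_width: 0.0699
```

```bash
python3 - <<'E'
from h import *
from station import *
f=grab_frame("wrist");save("w15",f)
to(.662,.060,.13,-0.06)
E
```

```text
t 17.3 pos [0.5741 0.3459 0.1106] tip [0.5738 0.3458 0.1486] F [-0.2 -0.7 -1. ] w 0.0702 q [0.45 0.6  0.22 1.18 0.   0.56]
yaw now -0.117 tilt [ 0.009  0.004 -1.   ] turn(rotvec) [-0.005 -0.057  0.008] shift before turn [ 0.1207  0.0182 -0.2737] after turn [ 0.1052  0.0186 -0.28  ]
```

View pics/w15.png

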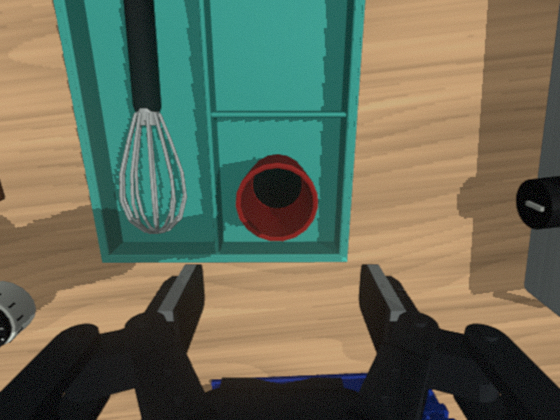

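The red cup stands upright in the far square compartment at (277,200). Next is the timer.

Call:
drive_tool:
  increments:
    - [[0,0,0,0.02,0,-0.045,0.08],[0,0,0,0.02,0,-0.046,0.08],[0,0,0,0.02,0,-0.046,0.08],[0,0,0,0.02,0,-0.046,0.08],[0,0,0,0.02,0,-0.046,0.08],[0,0,0,0.02,0.01,-0.046,0.08],[0,0,0,0,0,0,0.08],[0,0,0,0,0,0,0.08]]

```text
t: 18.1
tool_pos: [0.6561, 0.0575, 0.0937]
eef_rot: [0.706, -0.706, 0.044, -0.041]
ft_force: [-0.5, 1.5, 0.4]
gripper_width: 0.0801
```

```bash
python3 - <<'E'
from h import *
from station import *
f=grab_frame("wrist");
t=np.linspace(0,6.28,60)
for r,z in((.028,.03),(.028,0)): 
    cv2.polylines(f["frame"],[proj(f,np.c_[.662+r*np.cos(t),.060+r*np.sin(t),0*t+z]).round().astype(int)],True,(255,0,255),1)
save("w16",f)
to(.662,.06,.006,-.117)
E
```

```text
t 18.15 pos [0.6561 0.0589 0.0943] tip [0.6562 0.0589 0.1323] F [-0.4  0.6 -0. ] w 0.0798 q [-0.01  0.59  0.17  1.15  0.    0.11]
yaw now -0.117 tilt [-0.003  0.001 -1.   ] turn(rotvec) [-0.    -0.    -0.003] shift before turn [0.006  0.1263 0.0017] after turn [0.0056 0.1263 0.0018]
```

View pics/w16.png

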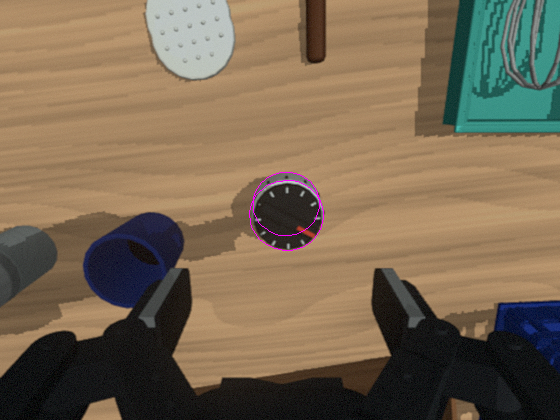

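The overlay sits right on the timer at (287,212). Going down.

Call:
drive_tool:
  increments:
    - [[0,0,0,0.006,0.04,0.002,0.08],[0,0,0,0,0.04,0,0.08],[0,0,0,0,0.03,0,0.08],[0,0,0,0,0.015,0,0.08],[0,0,0,0,0.004,0,0.08],[0,0,0,0,0,0,0.08]]

```text
t: 18.75
tool_pos: [0.6626, 0.0617, -0.0335]
eef_rot: [0.706, -0.706, 0.041, -0.04]
ft_force: [0.3, 0.1, 0.1]
gripper_width: 0.0802
```

Call:
drive_tool:
  increments:
    - [[0,0,0,0,0,0,0.03],[0,0,0,0,0,0,0.03],[0,0,0,0,0,0,0.03],[0,0,0,0,0,0,0.03]]

```text
t: 19.15
tool_pos: [0.6655, 0.0604, -0.0308]
eef_rot: [0.706, -0.706, 0.04, -0.043]
ft_force: [-0.7, 0.9, 6.7]
gripper_width: 0.054
```

Call:
drive_tool:
  increments:
    - [[0,0,0,0,-0.01,0,0.03],[0,0,0,0,-0.03,0,0.03],[0,0,0,0,-0.04,0,0.03],[0,0,0,0,-0.04,0,0.03],[0,0,0,0,0,0,0.03]]

```text
t: 19.65
tool_pos: [0.6682, 0.0599, 0.0947]
eef_rot: [0.706, -0.706, 0.037, -0.046]
ft_force: [1.2, 0.4, -0.8]
gripper_width: 0.0543
```

```bash
python3 - <<'E'
from h import *
from station import *
f=grab_frame("wrist");save("w17",f)
f=grab_frame("scene");save("s17",f,(300,80,460,240),5)
to(.4529,.3576,.12,-.117)
E
```

```text
t 19.75 pos [0.6646 0.0599 0.0887] tip [0.6645 0.0599 0.1267] F [-0.4 -0.1 -2.2] w 0.0544 q [-0.01  0.61  0.18  1.14 -0.    0.11]
yaw now -0.117 tilt [ 0.003 -0.    -1.   ] turn(rotvec) [-0.     0.     0.003] shift before turn [-0.2449  0.006   0.2709] after turn [-0.2449  0.0067  0.2709]
```

View pics/w17.png

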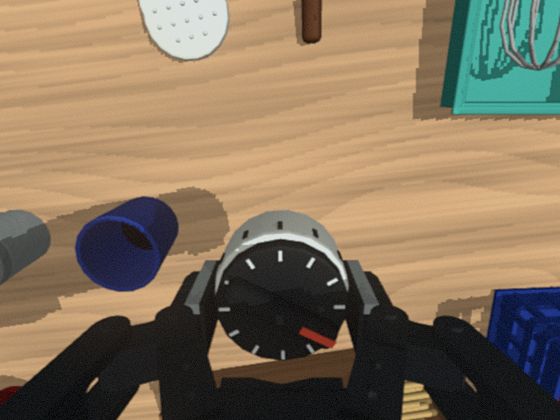

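View pics/s17.png

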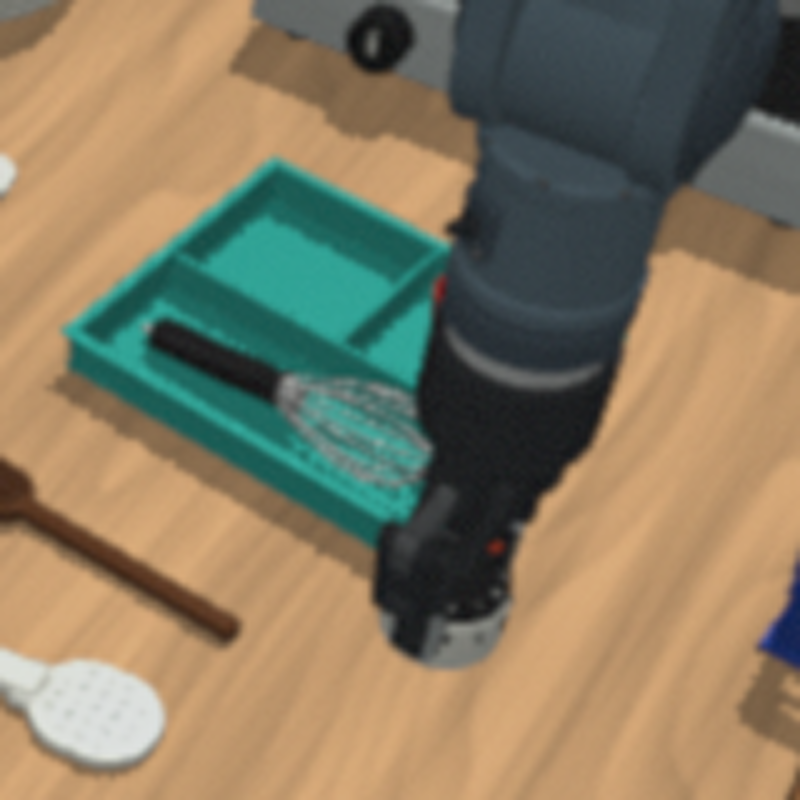

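The timer is held upright at (282,290), opening 54 mm. Moving to the near square compartment.

Call:
drive_tool:
  increments:
    - [[0,0,0,-0.035,0,0.035,0.03],[0,0,0,-0.035,0,0.038,0.03],[0,0,0,-0.035,0,0.038,0.03],[0,0,0,-0.035,0,0.04,0.03],[0,0,0,-0.035,0,0.04,0.03],[0,0,0,-0.035,0,0.04,0.03],[0,0,0,-0.035,0,0.04,0.03],[0,0,0,0,0,0,0.03]]

```text
t: 20.55
tool_pos: [0.455, 0.3482, 0.0849]
eef_rot: [-0.706, 0.706, -0.04, 0.036]
ft_force: [0.6, -0.5, -1.5]
gripper_width: 0.0543
```

Call:
drive_tool:
  increments:
    - [[0,0,0,0,0,0,0.03]]

```text
t: 20.65
tool_pos: [0.4587, 0.3446, 0.0853]
eef_rot: [-0.705, 0.707, -0.041, 0.039]
ft_force: [-0.1, 0.3, -2.0]
gripper_width: 0.0541
```

```bash
python3 - <<'E'
from h import *
from station import *
f=grab_frame("wrist");save("w18",f)
to(.4529,.3576,.0105,-.117)
E
```

```text
t 20.7 pos [0.4598 0.3439 0.0856] tip [0.4599 0.3439 0.1236] F [ 0.1 -0.4 -2.1] w 0.0544 q [ 0.53  0.43 -0.12  1.02 -0.    0.65]
yaw now -0.116 tilt [-0.002 -0.002 -1.   ] turn(rotvec) [ 0.002  0.001 -0.002] shift before turn [-0.0083  0.1131  0.013 ] after turn [-0.0085  0.1131  0.0127]
```

View pics/w18.png

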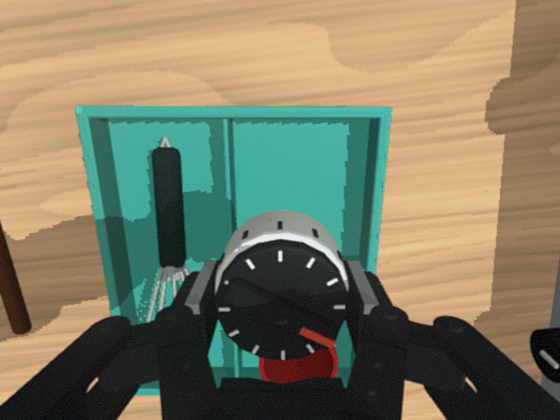

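Call:
drive_tool:
  increments:
    - [[0,0,0,-0.008,0,0.013,0.03],[0,0,0,0,0.03,0,0.03],[0,0,0,0,0.03,0,0.03],[0,0,0,0,0.02,0,0.03],[0,0,0,0,0.015,0,0.03],[0,0,0,0,0.01,0,0.03],[0,0,0,0,0.003,0,0.03],[0,0,0,0,0,0,0.03]]

```text
t: 21.5
tool_pos: [0.4547, 0.3582, -0.0211]
eef_rot: [-0.706, 0.706, -0.042, 0.041]
ft_force: [-0.4, 0.4, -1.7]
gripper_width: 0.0544
```

```bash
python3 - <<'E'
from h import *
from station import *
to(.4529,.3576,.0105,-.117)
E
```

```text
t 21.5 pos [ 0.4547  0.3582 -0.0211] tip [0.4547 0.3582 0.0169] F [-0.4  0.4 -1.7] w 0.0544 q [ 0.56  0.54 -0.26  0.78  0.    0.68]
yaw now -0.118 tilt [-0. -0. -1.] turn(rotvec) [ 0.    -0.001 -0.   ] shift before turn [-0.0017  0.0064 -0.0008] after turn [-0.0017  0.0064 -0.0008]
```

Call:
drive_tool:
  increments:
    - [[0,0,0,-0.001,0.004,-0.001,0.03],[0,0,0,0,0.0025,0,0.03],[0,0,0,0,0,0,0.03]]

```text
t: 21.8
tool_pos: [0.4533, 0.3577, -0.0273]
eef_rot: [0.706, -0.706, 0.041, -0.041]
ft_force: [0.2, -0.4, -0.8]
gripper_width: 0.0541
```

Call:
drive_tool:
  increments:
    - [[0,0,0,0,0.0015,0,0.03],[0,0,0,0,0,0,0.03]]

```text
t: 22.0
tool_pos: [0.4535, 0.3579, -0.0278]
eef_rot: [0.706, -0.706, 0.041, -0.041]
ft_force: [-1.7, -0.9, 5.7]
gripper_width: 0.0542
```

Call:
drive_tool:
  increments:
    - [[0,0,0,0,0,0,0.06],[0,0,0,0,0,0,0.064],[0,0,0,0,0,0,0.064],[0,0,0,0,-0.02,0,0.064],[0,0,0,0,-0.05,0,0.064],[0,0,0,0,-0.05,0,0.064],[0,0,0,0,-0.03,0,0.064],[0,0,0,0,0,0,0.06]]

```text
t: 22.8
tool_pos: [0.457, 0.36, 0.1267]
eef_rot: [0.708, -0.704, 0.038, -0.044]
ft_force: [0.2, 0.5, -0.3]
gripper_width: 0.06
```

```bash
python3 - <<'E'
from h import *
from station import *
f=grab_frame("wrist");save("w19",f)
to(.459,.0005,.13,.09)
E
```

```text
t 22.85 pos [0.4554 0.359  0.1238] tip [0.4552 0.3589 0.1618] F [-0.3 -0.2  0.1] w 0.0598 q [ 0.56  0.41 -0.05  1.1   0.    0.67]
yaw now -0.117 tilt [ 0.005  0.003 -1.   ] turn(rotvec) [-0.003 -0.207  0.005] shift before turn [ 0.0453  0.0306 -0.3556] after turn [-0.0285  0.0318 -0.3572]
```

View pics/w19.png

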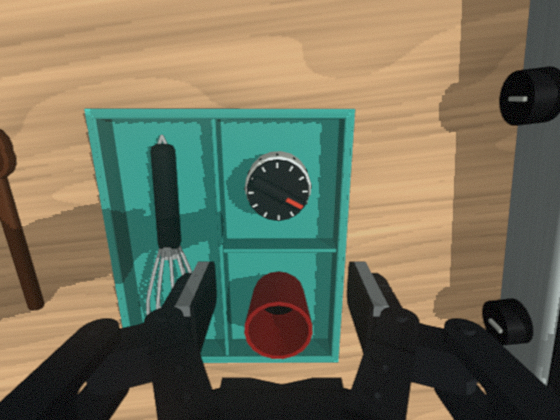

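The turquoise kit is complete: timer standing at (278,188), red cup at (278,315), whisk in the long compartment. Now the paddle.

Call:
drive_tool:
  increments:
    - [[0,-0.104,0,0,0,0,0.06],[0,-0.103,0,0,0,0,0.06],[0,0,0,-0.005,0.005,-0.045,0.06],[0,0,0,-0.005,0.005,-0.045,0.06],[0,0,0,-0.005,0.005,-0.045,0.06],[0,0,0,-0.005,0.005,-0.045,0.06],[0,0,0,-0.005,0.005,-0.045,0.06],[0,0,0,-0.004,0.005,-0.045,0.06]]

```text
t: 23.65
tool_pos: [0.4467, 0.0844, 0.0891]
eef_rot: [-0.706, 0.706, 0.031, -0.033]
ft_force: [1.3, -0.2, 0.3]
gripper_width: 0.06
```

Call:
drive_tool:
  increments:
    - [[0,0,0,0,0,-0.045,0.06],[0,0,0,0,0,-0.04,0.06],[0,0,0,0,0,0,0.06],[0,0,0,0,0,0,0.06]]

```text
t: 24.05
tool_pos: [0.4551, 0.0011, 0.0896]
eef_rot: [0.707, -0.706, -0.03, 0.032]
ft_force: [-0.2, 1.2, 0.2]
gripper_width: 0.0599
```

```bash
python3 - <<'E'
from h import *
from station import *
f=grab_frame("wrist");
for P in ([[.371,-.008,.013],[.49,.003,.013]],[[.459,-.02,.013],[.459,.02,.013]]): cv2.polylines(f["frame"],[proj(f,P).round().astype(int)],False,(255,0,255),1)
save("w20",f)
to(.459,.0005,.003,.09)
E
```

```text
t 24.1 pos [0.4552 0.002  0.0898] tip [0.4553 0.0019 0.1278] F [-0.1  0.8 -0.6] w 0.0599 q [-0.14  0.2  -0.44  0.93  0.   -0.23]
yaw now 0.09 tilt [-0.003  0.001 -1.   ] turn(rotvec) [-0.001 -0.    -0.002] shift before turn [ 0.0039  0.1248 -0.0019] after turn [ 0.0036  0.1248 -0.0018]
```

View pics/w20.png

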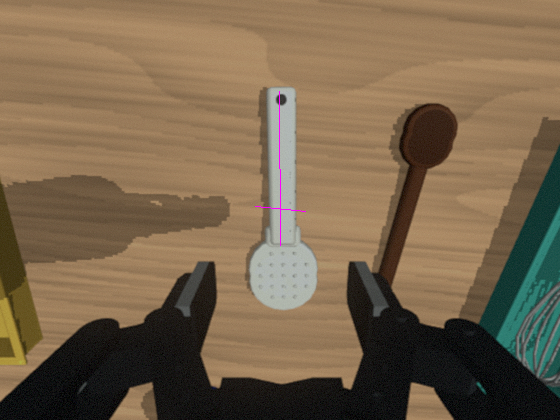

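The predicted axis and grip point lie on the paddle handle at (281,208). Descending.

Call:
drive_tool:
  increments:
    - [[0,0,0,0.004,0.04,-0.001,0.06],[0,0,0,0,0.04,0,0.06],[0,0,0,0,0.03,0,0.06],[0,0,0,0,0.01,0,0.06],[0,0,0,0,0.004,0,0.06],[0,0,0,0,0,0,0.06]]

```text
t: 24.7
tool_pos: [0.4608, 0.0015, -0.0326]
eef_rot: [0.706, -0.706, -0.032, 0.032]
ft_force: [0.5, 0.1, -0.3]
gripper_width: 0.0596
```

Call:
drive_tool:
  increments:
    - [[0,0,0,0,0.001,0,0],[0,0,0,0,0,0,0],[0,0,0,0,0,0,0],[0,0,0,0,0,0,0],[0,0,0,0,0,0,0]]

```text
t: 25.2
tool_pos: [0.4619, 0.0008, -0.0326]
eef_rot: [-0.706, 0.706, 0.033, -0.031]
ft_force: [0.2, 1.4, 5.0]
gripper_width: 0.0199
```

Call:
drive_tool:
  increments:
    - [[0,0,0,0,-0.01,0,0],[0,0,0,0,-0.03,0,0],[0,0,0,0,-0.04,0,0],[0,0,0,0,-0.03,0,0],[0,0,0,0,0,0,0],[0,0,0,0,0,0,0]]

```text
t: 25.8
tool_pos: [0.4614, 0.0007, 0.0771]
eef_rot: [-0.706, 0.707, 0.033, -0.031]
ft_force: [-0.3, 0.6, -0.3]
gripper_width: 0.0201
```

```bash
python3 - <<'E'
from h import *
from station import *
f=grab_frame("wrist");save("w21",f)
f=grab_frame("scene");save("s21",f,(200,120,340,260),5)
c=np.array([.506,-.327]);a=.097;X=np.array([np.cos(a),np.sin(a)]);Y=np.array([-X[1],X[0]])
p=c-.0535*Y-.005*X;print("long",p,"sq",c+.047*Y+.059*X,c+.047*Y-.059*X)
to(p[0],p[1],.11,a)
E
```

```text
long [ 0.50620487 -0.38073275] sq [ 0.5601708  -0.27450691] [ 0.44272549 -0.28593497]
t 25.9 pos [0.4594 0.001  0.0752] tip [0.4595 0.001  0.1132] F [ 0.3 -0.6  0.1] w 0.0199 q [-0.14  0.22 -0.45  0.9   0.   -0.23]
yaw now 0.09 tilt [-0.002  0.    -1.   ] turn(rotvec) [-0.    -0.007 -0.002] shift before turn [ 0.0122  0.003  -0.3843] after turn [ 0.0095  0.0032 -0.3844]
```

View pics/w21.png

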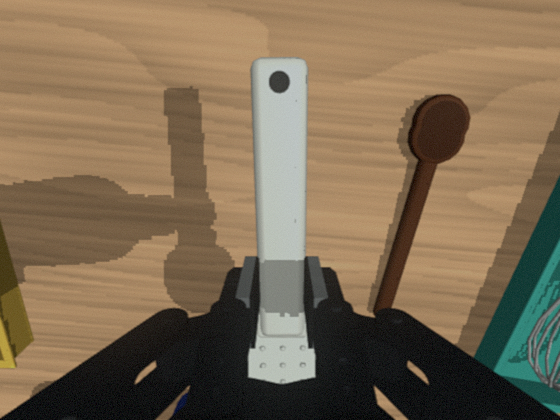

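View pics/s21.png

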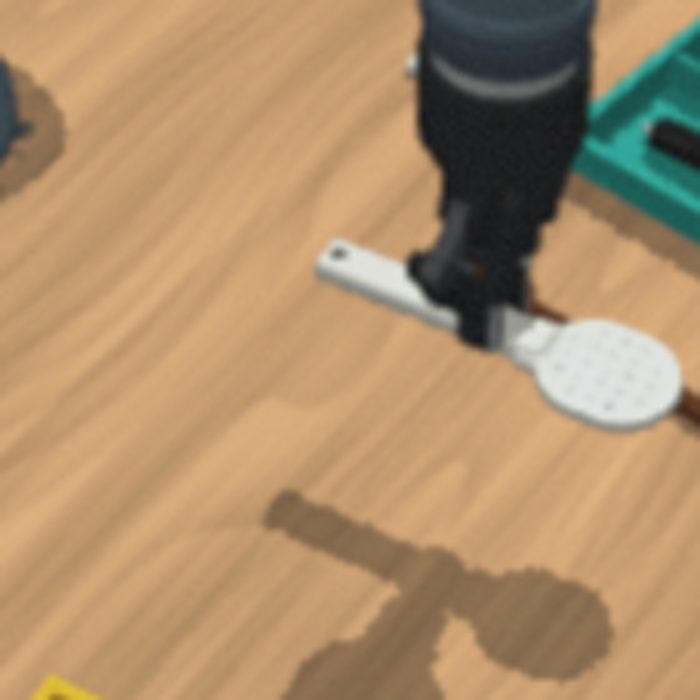

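Call:
drive_tool:
  increments:
    - [[0,-0.007,0,0,0,-0.03,0],[0,0,0,0.0015,0,-0.045,0],[0,0,0,0.0015,0,-0.045,0],[0,0,0,0.0015,0,-0.045,0],[0,0,0,0.0015,0,-0.045,0],[0,0,0,0.0015,0,-0.045,0],[0,0,0,0.001,0,-0.045,0],[0,0,0,0.001,0,-0.045,0]]

```text
t: 26.7
tool_pos: [0.5019, -0.3425, 0.0738]
eef_rot: [0.707, -0.705, -0.033, 0.035]
ft_force: [-0.2, 0.2, -1.2]
gripper_width: 0.02
```

Call:
drive_tool:
  increments:
    - [[0,0,0,0,0,-0.03,0],[0,0,0,0,0,-0.01,0],[0,0,0,0,0,0,0],[0,0,0,0,0,0,0]]

```text
t: 27.1
tool_pos: [0.5063, -0.3795, 0.0747]
eef_rot: [0.707, -0.705, -0.034, 0.035]
ft_force: [0.6, -0.0, -0.8]
gripper_width: 0.0201
```

```bash
python3 - <<'E'
from h import *
from station import *
f=grab_frame("wrist");save("w22",f)
to(.5062,-.3807,.0084,.097)
E
```

```text
t 27.15 pos [ 0.5065 -0.3793  0.0752] tip [ 0.5066 -0.3794  0.1132] F [ 0.2 -0.4 -1.4] w 0.0199 q [-0.74  0.55  0.04  1.07  0.   -0.84]
yaw now 0.098 tilt [-0.002  0.002 -1.   ] turn(rotvec) [-0.002  0.001 -0.001] shift before turn [-0.0004  0.1048 -0.0015] after turn [-0.0005  0.1048 -0.0013]
```

View pics/w22.png

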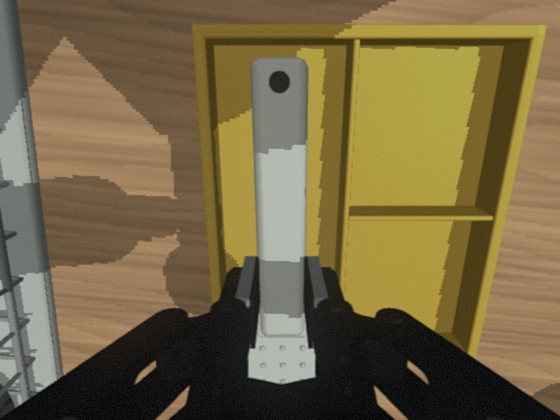

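Aligned over the yellow long compartment, with the handle at column 280 between walls at 210 and 352. Lowering.

Call:
drive_tool:
  increments:
    - [[0,0,0,0,0.04,-0.001,0],[0,0,0,0,0.035,0,0],[0,0,0,0,0.02,0,0],[0,0,0,0,0.006,0,0],[0,0,0,0,0.002,0,0],[0,0,0,0,0,0,0]]

```text
t: 27.75
tool_pos: [0.508, -0.3823, -0.0258]
eef_rot: [-0.706, 0.707, 0.035, -0.034]
ft_force: [0.1, 0.6, -0.6]
gripper_width: 0.02
```

```bash
python3 - <<'E'
from h import *
to(.5062,-.3807,.0084,.097)
E
```

```text
t 27.75 pos [ 0.508  -0.3823 -0.0258] tip [ 0.508  -0.3823  0.0122] F [ 0.1  0.6 -0.6] w 0.02 q [-0.74  0.64 -0.09  0.85  0.   -0.84]
yaw now 0.098 tilt [ 0.001 -0.001 -1.   ] turn(rotvec) [0.001 0.001 0.001] shift before turn [-0.0016  0.0038  0.0018] after turn [-0.0016  0.0038  0.0017]
```

Call:
drive_tool:
  increments:
    - [[0,0,0,0,0.003,0.001,0],[0,0,0,0,0.001,0,0],[0,0,0,0,0,0,0.025],[0,0,0,0,0,0,0.04],[0,0,0,0,0,0,0.04],[0,0,0,0,-0.03,0,0.04],[0,0,0,0,-0.05,0,0.06],[0,0,0,0,-0.05,0,0.07]]

```text
t: 28.55
tool_pos: [0.5061, -0.3806, 0.0994]
eef_rot: [0.707, -0.706, -0.034, 0.035]
ft_force: [1.2, -1.3, -0.9]
gripper_width: 0.0679
```

Call:
drive_tool:
  increments:
    - [[0,0,0,0,-0.02,0,0.07],[0,0,0,0,0,0,0.07]]

```text
t: 28.75
tool_pos: [0.5096, -0.3838, 0.124]
eef_rot: [-0.704, 0.708, 0.037, -0.032]
ft_force: [-0.3, -0.7, -0.3]
gripper_width: 0.0702
```

```bash
python3 - <<'E'
from h import *
from station import *
f=grab_frame("wrist");save("w23",f)
to(.676,-.169,.14,.097)
E
```

```text
t 28.8 pos [ 0.5084 -0.3827  0.1211] tip [ 0.5083 -0.3826  0.1591] F [-0.2 -0.9 -0.3] w 0.0698 q [-0.74  0.52  0.12  1.17  0.   -0.84]
yaw now 0.097 tilt [ 0.003 -0.003 -1.   ] turn(rotvec) [0.003 0.    0.003] shift before turn [0.1876 0.019  0.1964] after turn [0.1876 0.0191 0.1963]
```

View pics/w23.png

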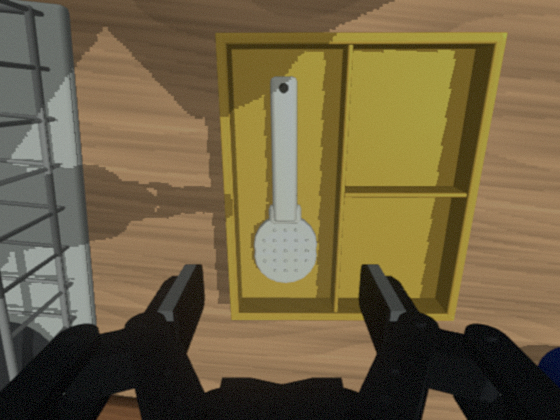

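The paddle lies flat in the yellow long compartment, from (284,80) to (285,280). Last is the shaker.

Call:
drive_tool:
  increments:
    - [[0,0,0,0.037,0,0.039,0.07],[0,0,0,0.037,0,0.039,0.07],[0,0,0,0.037,0,0.039,0.07],[0,0,0,0.037,0,0.039,0.07],[0,0,0,0.036,0,0.039,0.07],[0,0,0,0,0,0,0.07],[0,0,0,0,0,0,0.07]]

```text
t: 29.5
tool_pos: [0.6595, -0.1822, 0.1165]
eef_rot: [0.707, -0.706, -0.034, 0.037]
ft_force: [-0.3, -0.0, -0.8]
gripper_width: 0.0698
```

```bash
python3 - <<'E'
from h import *
from station import *
f=grab_frame("wrist");
t=np.linspace(0,6.28,60)
for r,z in((.024,.05),(.024,0)): 
    cv2.polylines(f["frame"],[proj(f,np.c_[.676+r*np.cos(t),-.169+r*np.sin(t),0*t+z]).round().astype(int)],True,(255,0,255),1)
save("w24",f)
to(.676,-.169,.02,.097)
E
```

```text
t 29.55 pos [ 0.659  -0.1835  0.1169] tip [ 0.6591 -0.1835  0.1549] F [ 0.2 -0.7  0.5] w 0.0702 q [-0.36  0.64  0.31  1.24 -0.   -0.46]
yaw now 0.098 tilt [-0.003  0.001 -1.   ] turn(rotvec) [-0.001  0.001 -0.003] shift before turn [0.0187 0.1349 0.0126] after turn [0.0182 0.1349 0.0128]
```

View pics/w24.png

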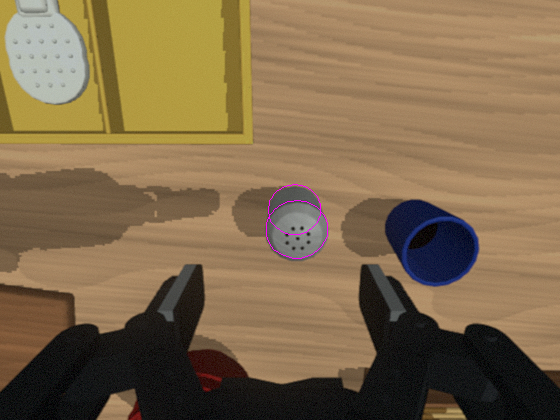

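Call:
drive_tool:
  increments:
    - [[0,0,0,0.018,0.02,0.013,0.07],[0,0,0,0,0.03,0,0.07],[0,0,0,0,0,0,0.07],[0,0,0,0,0,0,0.07]]

```text
t: 29.95
tool_pos: [0.6748, -0.1702, 0.0682]
eef_rot: [0.707, -0.706, -0.032, 0.035]
ft_force: [-0.6, -0.9, 0.0]
gripper_width: 0.0702
```

```bash
python3 - <<'E'
from h import *
from station import *
f=grab_frame("wrist");save("w25",f)
to(.676,-.169,.02,.097)
E
```

```text
t 30.0 pos [ 0.6761 -0.1705  0.0697] tip [ 0.6761 -0.1705  0.1077] F [ 0.8 -0.2  0.4] w 0.0697 q [-0.34  0.68  0.27  1.15 -0.   -0.43]
yaw now 0.095 tilt [-0. -0. -1.] turn(rotvec) [-0.    -0.002 -0.   ] shift before turn [0.0001 0.0877 0.0015] after turn [0.     0.0877 0.0015]
```

View pics/w25.png

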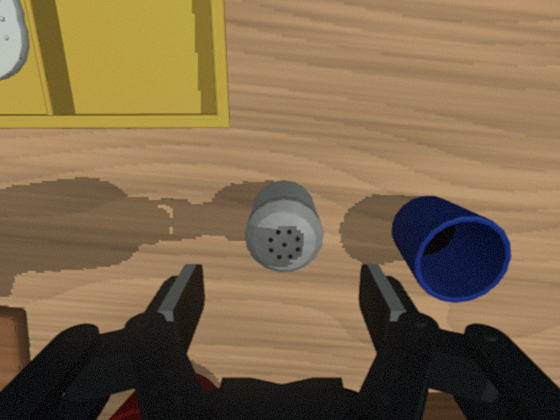

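Call:
drive_tool:
  increments:
    - [[0,0,0,0,0.03,0.002,0.07],[0,0,0,0,0.03,0,0.07],[0,0,0,0,0.02,0,0.07],[0,0,0,0,0.007,0,0.07],[0,0,0,0,0,0,0.07],[0,0,0,0,0,0,0.07]]

```text
t: 30.6
tool_pos: [0.6781, -0.168, -0.0158]
eef_rot: [-0.706, 0.707, 0.035, -0.033]
ft_force: [0.6, 0.4, 0.2]
gripper_width: 0.0701
```

Call:
drive_tool:
  increments:
    - [[0,0,0,0,0,0,0.03],[0,0,0,0,0,0,0.03],[0,0,0,0,0,0,0.03],[0,0,0,0,0,0,0.03]]

```text
t: 31.0
tool_pos: [0.6785, -0.1678, -0.0157]
eef_rot: [-0.706, 0.707, 0.036, -0.033]
ft_force: [0.0, 0.0, 5.1]
gripper_width: 0.047
```

Call:
drive_tool:
  increments:
    - [[0,0,0,0,-0.01,0,0.03],[0,0,0,0,-0.03,0,0.03],[0,0,0,0,-0.04,0,0.03],[0,0,0,0,-0.025,0,0.03],[0,0,0,0,0,0,0.03]]

```text
t: 31.5
tool_pos: [0.6799, -0.1681, 0.0927]
eef_rot: [-0.705, 0.707, 0.037, -0.031]
ft_force: [0.1, -0.4, -0.7]
gripper_width: 0.0467
```

```bash
python3 - <<'E'
from h import *
from station import *
f=grab_frame("wrist");save("w26",f)
to(.5602,-.2745,.12,.097)
E
```

```text
t 31.55 pos [ 0.6785 -0.1677  0.0898] tip [ 0.6783 -0.1676  0.1278] F [-0.2  0.8 -1.6] w 0.047 q [-0.33  0.67  0.3   1.19  0.   -0.43]
yaw now 0.097 tilt [ 0.005 -0.002 -1.   ] turn(rotvec) [0.002 0.    0.005] shift before turn [-0.128   0.0074 -0.0949] after turn [-0.1279  0.0078 -0.0949]
```

View pics/w26.png

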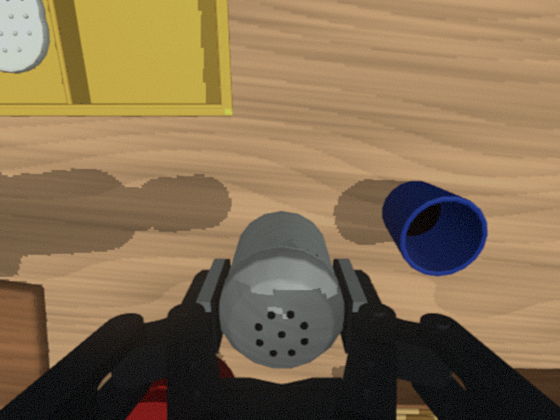

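Shaker held upright, opening 47 mm. Moving to the yellow far square compartment.

Call:
drive_tool:
  increments:
    - [[0,0,0,-0.032,0,-0.023,0.03],[0,0,0,-0.032,0,-0.024,0.03],[0,0,0,-0.032,0,-0.024,0.03],[0,0,0,-0.032,0,-0.024,0.03],[0,0,0,0,0,0,0.03],[0,0,0,0,0,0,0.03],[0,0,0,0,0,0,0.03]]

```text
t: 32.25
tool_pos: [0.5585, -0.2731, 0.0859]
eef_rot: [0.707, -0.706, -0.034, 0.035]
ft_force: [0.2, -0.3, -1.2]
gripper_width: 0.0467
```

```bash
python3 - <<'E'
from h import *
from station import *
f=grab_frame("wrist");save("w27",f)
to(.5602,-.2745,.0253,.097)
E
```

```text
t 32.3 pos [ 0.5589 -0.273   0.0862] tip [ 0.5589 -0.2731  0.1242] F [ 0.1  0.1 -0.8] w 0.047 q [-0.56  0.52  0.02  1.08  0.   -0.66]
yaw now 0.099 tilt [-0.001  0.001 -1.   ] turn(rotvec) [-0.001  0.002 -0.001] shift before turn [ 0.0012  0.0989 -0.0017] after turn [ 0.0012  0.0989 -0.0016]
```

View pics/w27.png

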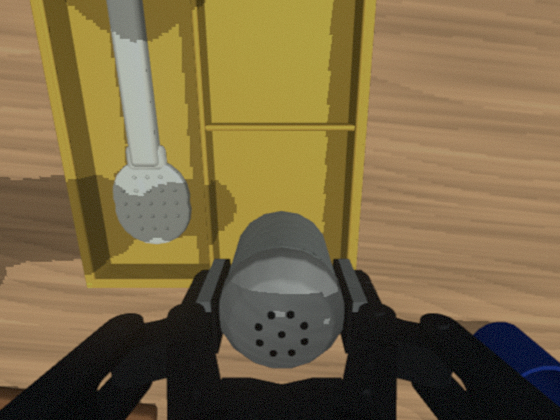

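Call:
drive_tool:
  increments:
    - [[0,0,0,0.001,0.035,-0.002,0.03],[0,0,0,0,0.03,0,0.03],[0,0,0,0,0.02,0,0.03],[0,0,0,0,0.01,0,0.03],[0,0,0,0,0,0,0.03],[0,0,0,0,0,0,0.03]]

```text
t: 32.9
tool_pos: [0.5607, -0.2759, -0.0073]
eef_rot: [-0.706, 0.706, 0.035, -0.034]
ft_force: [0.3, 0.4, -0.6]
gripper_width: 0.0467
```

```bash
python3 - <<'E'
from h import *
to(.5602,-.2745,.0253,.097)
E
```

```text
t 32.9 pos [ 0.5607 -0.2759 -0.0073] tip [ 0.5607 -0.2759  0.0307] F [ 0.3  0.4 -0.6] w 0.0467 q [-0.56  0.6  -0.1   0.87  0.   -0.66]
yaw now 0.098 tilt [ 0.001 -0.001 -1.   ] turn(rotvec) [0.001 0.001 0.001] shift before turn [-0.0003  0.0054  0.0014] after turn [-0.0003  0.0054  0.0014]
```

Call:
drive_tool:
  increments:
    - [[0,0,0,0,0.004,0,0.03],[0,0,0,0,0.001,0,0.03],[0,0,0,0,0,0,0.03]]

```text
t: 33.2
tool_pos: [0.56, -0.2762, -0.0125]
eef_rot: [-0.706, 0.706, 0.035, -0.034]
ft_force: [0.7, 0.4, -2.7]
gripper_width: 0.0466
```

Call:
drive_tool:
  increments:
    - [[0,0,0,0,0.0012,0,0.03],[0,0,0,0,0,0,0.03]]

```text
t: 33.4
tool_pos: [0.56, -0.2762, -0.0127]
eef_rot: [-0.706, 0.706, 0.035, -0.034]
ft_force: [-2.5, 1.0, 5.8]
gripper_width: 0.0471
```

Contact with the tray floor (5.8 N). Releasing and retreating, moving in towards the base so the cameras have a clear view.

Call:
drive_tool:
  increments:
    - [[0,0,0,0,0,0,0.055],[0,0,0,0,0,0,0.06],[0,0,0,0,0,0,0.06],[0,0,0,0,-0.02,0,0.06],[0,0,0,0,-0.05,0,0.06],[0,0,0,0,-0.05,0,0.06],[0,0,0,0,-0.05,0,0.06],[0,0,0,0,0,0,0.06]]

```text
t: 34.2
tool_pos: [0.5642, -0.2788, 0.1644]
eef_rot: [-0.703, 0.709, 0.039, -0.03]
ft_force: [1.8, -0.3, 0.2]
gripper_width: 0.0602
```

Call:
drive_tool:
  increments:
    - [[0,0,0,-0.03,0,0.04,0.06],[0,0,0,-0.03,0,0.045,0.06],[0,0,0,-0.03,0,0.045,0.06],[0,0,0,-0.03,0,0.045,0.06],[0,0,0,-0.03,0,0.045,0.06],[0,0,0,0,0,0.045,0.06],[0,0,0,0,0,0,0.06],[0,0,0,0,0,0,0.06]]

```text
t: 35.0
tool_pos: [0.395, -0.0388, 0.1557]
eef_rot: [-0.706, 0.706, 0.035, -0.035]
ft_force: [0.2, -0.7, -0.6]
gripper_width: 0.0599
```

```bash
python3 - <<'E'
from h import *
from station import *
f=grab_frame("top");save("t28",f)
f=grab_frame("scene");save("s28",f)
s=sense();print(s["t"],s["tool_pos"],s["ft_force"])
E
```

```text
35.1 [ 0.39568008 -0.04021205  0.15577715] [-0.41256662 -0.24366528  0.20396986]
```

View pics/t28.png

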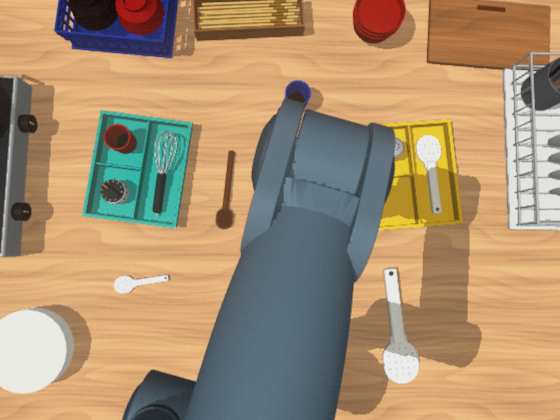

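View pics/s28.png

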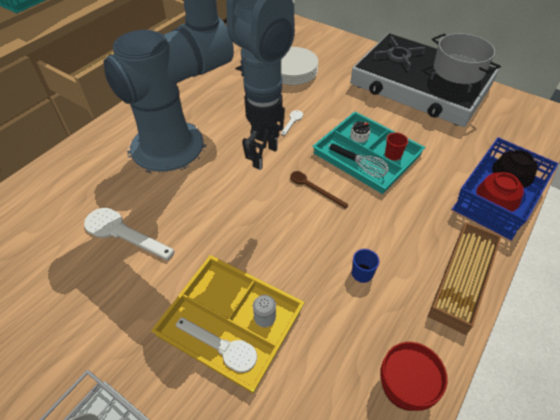

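Both views show the finished kits. In the turquoise tray the whisk lies flat at (163,172) in the top view, with the red cup at (119,138) and the timer at (114,190) standing. In the yellow tray the paddle lies flat at (432,175) in the top view, and the shaker stands at (264,310) in the scene view. The spoon and blue cup haven't moved, and the gripper is touching nothing.

```bash
python3 - <<'E'
from station import *
print(hand_in())
E
```

```text
the job is handed in; nothing more can be done
None
```

Both kits are made up and handed in at about 35 s; no verdict is reported.

- **Turquoise tray:** the whisk lies flat in the long compartment. The red cup stands in the far square compartment and the timer in the near one.
- **Yellow tray:** the middle-sized white paddle lies flat in the long compartment, and the salt shaker stands in the far square one.

**Final checks:** the last top and scene pictures show every item in its own compartment, upright or flat as asked. The spoon and the blue cup are where they were. The gripper is clear and the wrist force is about 0 N. In the top view the arm partly hides the shaker, but the scene view shows it standing.

**What disagreed:** my first grasp of the whisk closed on nothing, because the real fingertips end about 38 mm short of the reported TCP. I confirmed this with a gentle touch on bare table (about 10 N) and corrected every later move. The missed grasp did not move anything. The highest force I read at any point was about 10 N.

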